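Set up the raclette grill

ROBOT

A 7-joint arm with a two-finger parallel gripper is mounted at the origin on the work surface. World frame = base frame: x ahead of the robot, y to its left, z up, the work surface at z = 0. Lengths are in m, angles in rad, forces in N, time in s.
With the tool pointing down it reaches from about 0.4 to 0.85 m from the base axis. Payload 10.4 kg.
Tool frame: the origin (TCP) lies at the very end of the fingers, on their centre line; the grasp point (between the pads) lies r.grasp_offset behind it (r.grasp_offset is the distance from the TCP to the grasp point, in m); z points along the fingers, y is the direction in which the jaws open and shut (so a half turn about z gives the same grasp; the last joint's range is limited). The gripper opens to 87 mm and grips with 3 to 60 N. Pads are 19 mm wide; open, the fingers measure 117 mm over their backs; the gripper's body (75 mm by 190 mm) begins 51 mm behind the grasp point.
Start: joints at [1.157, 0.332, -0.065, 1.46, 0.022, 1.35, -0.088], TCP at [0.238, -0.578, 0.223] pointing down, gripper open.
Joint ranges: [-2.6, 2.6], [-0.5, 2.12], [-1.47, 1.34], [0.16, 2.42], [-1.27, 4.41], [0.06, 2.06], [-2.6, 2.6]. Speed limits (rad/s): [2.22, 2.22, 2.79, 2.79, 3.14, 3.14, 3.14].

INTERFACE

Orientations are given as a unit quaternion [x, y, z, w].
In Python, from bench import read_state, cams, job, r gives the robot as it stands. The module is installed in compiled form; this text tells all that it offers.
- The arm moves only by the tool arm_command, never from a script. Its argument "increments" is a list of rows, each an object of numbers: "gripper": the opening in per cent of the stroke, from 0 (shut) to 100 (fully open); "dx", "dy", "dz": the shift along the tool's x, y, z in m; "spin": the turn about the tool's z in degrees. In form: [{"gripper": .., "dx": .., "dy": .., "dz": .., "spin": ..}, ...]. A call has exactly 8 rows; each row shifts and turns the commanded pose from where the row before left it, along the tool's axes as they then stand; what a row does not reach is not made up. A row lasts 1/8 s, in which the tool goes at most 62.5 mm and 10.7 degrees, less where a joint would pass 70% of its speed; a pose out of reach is approached as far as the arm can. A call with a gripper value outside its range is refused whole. The fingers move at their own pace and stop on an object; "grip_force" is the grip in N (left out, the last holds). Time passes only in rows, so rows that do not move let the fingers close, or fill a call up. It gives the time, the measured TCP pose, the force and the opening at its end, in the units of the state.
- read_state(): the state, without advancing time (a new reading comes with each control period).
- cams.camera(name): name is "scene" or "top" or "wrist"; returns the picture (480x640x3 uint8, red, green, blue); there is no depth.
- cams.camera_info(name): a dict with "K" (3x3 intrinsics, pixels), "k1" (the pictures are not rectified: a ray, as slopes to the right and down, at radius r is drawn at 1 + k1 r^2 times it, then the intrinsics apply), "rvec" (rotation vector, rad) and "tvec" (3), from world to camera coordinates, as OpenCV has them. Camera axes: x right, y down, z forward; pixel columns grow to the right and rows downward; lengths in m; the calibration is good to about 2 mm. A picture is of the moment at which its call begins: read the wrist's pose just before it. camera_info takes no time and is no camera call; for the wrist camera it gives the pose at the moment of the call.
- job.close_job(): hands the job in, once; it reports no verdict.
The state is a dict: "time": time; "joint_positions": joint angles; "joint_vel": joint speeds; "joint_torque": joint torques, N m; "ee_pos": TCP position; "eef_rot": TCP orientation; "ft_force": force on the tool from outside, world axes, zero at the start; "torque": the same for the moment, N m; "width": finger opening in m.
Only numpy, scipy, OpenCV 4.12 (cv2) and the standard library are available. Lean on these libraries where they do the work, as an engineer would, in place of code of your own. Each camera call takes 0.05 s, during which the arm holds its last target.

TASK

Get the raclette grill ready: put every wooden scraper lying in front of it flat into the white tray, and slide every pan that is out on the counter, right way up, into the bay of its handle's colour until it is fully home against the back. Only when all that is done, turn the grill's knob clockwise past its click so that it stays on. Leave the mug, bowl, bottle and jar standing where they are.

Things in the scene. Friction and masses are not known exactly. Their poses are not given: they have to be found in the camera images.
- grill: black raclette grill, fixed, 332 mm wide, 172 deep, hood top 92 high (ribs 99). Origin: middle of front lower edge; x into the grill, y left. Three slots (bays) open at the front x = 0, at y = 105, 0, -105: 88 wide, deck at height 24, roof 47, back stop at x = 95; 17 mm walls between, noses rounded. Colour tabs above them: red left (+y), yellow middle, green right
- pan_red: raclette pan, red handle, about 0.22 kg (None if absent), flat on the counter: dark slab 90 mm long (x), 84 wide (y), 12 thick; origin at the centre of its underside, z up. Handle to -x: steel neck 16 wide, then an upright red fin to grip, 14 wide (y), 40 long (x), from 4 to 50 mm above the underside, centred at x = -110 mm
- bay_red (a point): red (left) bay: where the pan's origin lies when fully home against the back stop: on the deck, 50 mm behind the grill's front face; axes as the grill's. The slab's rear edge is then 5 mm inside the front face; the handle stands out in front, fin centred 60 mm before the face
- pan_yellow: raclette pan, yellow handle, about 0.22 kg (None if absent), flat on the counter: dark slab 90 mm long (x), 84 wide (y), 12 thick; origin at the centre of its underside, z up. Handle to -x: steel neck 16 wide, then an upright yellow fin to grip, 14 wide (y), 40 long (x), from 4 to 50 mm above the underside, centred at x = -110 mm
- bay_yellow (a point): yellow (middle) bay: where the pan's origin lies when fully home against the back stop: on the deck, 50 mm behind the grill's front face; axes as the grill's. The slab's rear edge is then 5 mm inside the front face; the handle stands out in front, fin centred 60 mm before the face
- pan_green: raclette pan, green handle, about 0.22 kg (None if absent), flat on the counter: dark slab 90 mm long (x), 84 wide (y), 12 thick; origin at the centre of its underside, z up. Handle to -x: steel neck 16 wide, then an upright green fin to grip, 14 wide (y), 40 long (x), from 4 to 50 mm above the underside, centred at x = -110 mm
- bay_green (a point): green (right) bay: where the pan's origin lies when fully home against the back stop: on the deck, 50 mm behind the grill's front face; axes as the grill's. The slab's rear edge is then 5 mm inside the front face; the handle stands out in front, fin centred 60 mm before the face
- scraper_a: wooden scraper (None if absent), about 50 g, 140 mm long (x): handle 20 wide, 16 high from x = -70 to 30 mm, then a flat blade 36 wide, 7 thick to x = 70. Origin at mid-length on the underside; balances near there. Lies on the counter in front of the grill
- scraper_b: wooden scraper (None if absent), about 50 g, 140 mm long (x): handle 20 wide, 16 high from x = -70 to 30 mm, then a flat blade 36 wide, 7 thick to x = 70. Origin at mid-length on the underside; balances near there. Lies on the counter in front of the grill
- tray: scraper tray, fixed, white ceramic, 190 mm (x) by 130 mm (y), walls 5 mm thick and 15 mm high, floor 5 mm thick; origin under its centre on the counter, z up. Both scrapers fit side by side along its x
- knob (a joint): angle of the grill's knob, rad: 0 = off (start), grows clockwise seen from above; a sprung detent holds it at 0 and at 1.2 (on), both end stops, crest at 0.6: let go before it and it springs back, beyond it, it snaps on. Takes up to about 0.25 N m
- knob_grip (a point): grip point of the grey knob on the hood: on its vertical axis, 123 mm above the counter; turns with it. The grip is an upright bar 58 mm long along this point's x (the grill's x when off), 14 wide; its top is 12 mm above this point; it stands on a disc of 30 mm radius whose top is 19 mm below it
- mug: blue mug, 76 mm across, 90 mm high; stands loose on the counter, origin under its centre; leave alone
- bowl: white bowl of lemons, 120 mm across, 62 mm high; stands loose on the counter, origin under its centre; leave alone
- oil: green oil bottle, 60 mm across, 190 mm high; stands loose on the counter, origin under its centre; leave alone
- jar: amber jar, 80 mm across, 110 mm high; stands loose on the counter, origin under its centre; leave alone
Things that resemble listed ones, but are neither listed nor needed, are in the scene too. Of the things shaped like the tray, the white one is meant.

How it is judged:
On the way, in this order (a step that is already met when the one before it is completed fails the run):
1. every scraper present lies in the tray and every pan present is fully home in the bay of its colour (x of pan_red in the frame of bay_red between -0.008 and 0.008 m and y of pan_red in the frame of bay_red between -0.007 and 0.007 m and z of pan_red in the frame of bay_red between -0.006 and 0.006 m and angle between the x axis of pan_red and the x axis of bay_red, either way round below 0.08 rad and angle between the z axis of pan_red and the z axis of bay_red, either way round below 0.08 rad and linear speed of each of pan_red, pan_yellow, pan_green, scraper_a, scraper_b below 0.02 m/s and x of pan_yellow in the frame of bay_yellow between -0.008 and 0.008 m and y of pan_yellow in the frame of bay_yellow between -0.007 and 0.007 m and z of pan_yellow in the frame of bay_yellow between -0.006 and 0.006 m and angle between the x axis of pan_yellow and the x axis of bay_yellow, either way round below 0.08 rad and angle between the z axis of pan_yellow and the z axis of bay_yellow, either way round below 0.08 rad and x of pan_green in the frame of bay_green between -0.008 and 0.008 m and y of pan_green in the frame of bay_green between -0.007 and 0.007 m and z of pan_green in the frame of bay_green between -0.006 and 0.006 m and angle between the x axis of pan_green and the x axis of bay_green, either way round below 0.08 rad and angle between the z axis of pan_green and the z axis of bay_green, either way round below 0.08 rad and x of scraper_a in the frame of tray between -0.03 and 0.03 m and y of scraper_a in the frame of tray between -0.052 and 0.052 m and z of each of scraper_a, scraper_b in the frame of tray below 0.032 m and angle between the z axis of each of scraper_a, scraper_b and the z axis of tray, either way round below 0.2 rad and x of scraper_b in the frame of tray between -0.03 and 0.03 m and y of scraper_b in the frame of tray between -0.052 and 0.052 m), for 0.2 s.
2. the knob has been turned past its click to on (value of joint knob above 1.05 rad), for 0.2 s.
At the end, for the whole second after the job is handed in: Each pan present lies in its colour's bay within 8 mm of fully home, 7 mm sideways, 6 mm in height, 0.08 rad; each scraper present lies flat (0.2 rad) in the tray, its middle within 30 mm along and 52 mm across of the tray's; the knob stays on, above 1.05 rad; all at rest (all of step 1 and value of joint knob above 1.05 rad and velocity of joint knob below 0.1 rad/s); the robot touches nothing.
It fails at once if the mug, bowl, oil bottle or jar was moved more than 40 mm or tipped over (distance of any of mug, bowl, oil, jar from where it was at the start of the episode above 0.04 m or angle between any of mug, bowl, oil, jar's own z axis and vertical above 0.5 rad).
Of pan_red, pan_yellow, pan_green only 2 to 3 are there at a start; the rules pass over those that are not, and their reading is None.
Of scraper_a, scraper_b only 1 to 2 are there at a start; the rules pass over those that are not, and their reading is None.
At some moment in a run one of scraper_a, scraper_b, pan_red, pan_yellow, pan_green may be knocked a few centimetres aside while the robot is not near it.
Once in a run the grip may slacken for a moment while it holds something.
It also fails if it takes over 210 s, if anything falls off the work surface, if the arm or the gripper's body presses on something with over 40 N, if the wrist force passes 120 N, or if a joint passes its speed limit or range.

## Working session

There is one attempt and no reset: what is moved stays moved. The work goes in short steps, Python scripts to look and compute and a tool call to move; the robot and the scene stay as the last step left them, time stands still between calls to the robot, and variables do not carry over. Pictures are saved under pics/ and viewed, and the job is handed in when it is done.

Besides the shell and the picture viewer there is one more tool, called after "Emit:" as name([rows], argument=value, ...), one row to a line, values as JSON. arm_command: Moves the arm, as the interface text tells. Its arguments: {"type":"object","properties":{"increments":{"type":"array","items":{"type":"object","properties":{"gripper":{"type":"number"},"dx":{"type":"number"},"dy":{"type":"number"},"dz":{"type":"number"},"spin":{"type":"number"}}}},"grip_force":{"type":"number"}},"required":["increments"]}

```bash
mkdir -p pics
python3 - <<'E'
from bench import read_state,cams,r
import cv2
print(read_state()); print(r.grasp_offset)
for n in ["scene","top","wrist"]:
    im=cams.camera(n); cv2.imwrite(f"pics/a_{n}.png",im[:,:,::-1]); print(n,cams.camera_info(n))
E
```

```text
{'time': 0.0, 'joint_positions': array([ 1.15737804,  0.3328341 , -0.06469993,  1.4609478 ,  0.02159916,
        1.34990367, -0.08848152]), 'joint_vel': array([-9.25745273e-05, -1.79881310e-03,  1.26935846e-03, -6.98232174e-04,
       -1.82898927e-03,  7.79143314e-04, -1.39459459e-03]), 'joint_torque': array([ 1.00065692e-03, -6.23274708e+01,  2.48763064e-02, -3.89886653e+01,
       -6.14088681e-02,  3.99610517e-02,  1.41930777e-04]), 'ee_pos': array([ 0.23793598, -0.57751399,  0.22177444]), 'eef_rot': array([ 9.80964249e-01,  1.94187160e-01, -1.67649502e-04, -6.78314063e-04]), 'ft_force': array([-0.07313161,  0.44231197,  0.30476596]), 'torque': array([0.02099692, 0.00838382, 0.00443399]), 'width': 0.08703245371791754}
0.0187
scene {'K': array([[552.0705763 ,   0.        , 307.19612963],
       [  0.        , 552.0705763 , 238.48809806],
       [  0.        ,   0.        ,   1.        ]]), 'k1': 0.05744746921297642, 'rvec': array([ 2.20544771,  1.517106  , -0.40230645]), 'tvec': array([-0.13307871, -0.30621666,  1.87786962])}
top {'K': array([[508.95228065,   0.        , 322.36510977],
       [  0.        , 508.95228065, 234.30316056],
       [  0.        ,   0.        ,   1.        ]]), 'k1': -0.07067172386831938, 'rvec': array([ 2.16860188, -2.12108914,  0.12373239]), 'tvec': array([-0.01182241,  0.45286317,  1.50067231])}
wrist {'K': array([[419.81080457,   0.        , 319.48420869],
       [  0.        , 419.81080457, 236.33804749],
       [  0.        ,   0.        ,   1.        ]]), 'k1': -0.09620175950063199, 'rvec': array([-2.42573177,  1.62449021,  0.21378115]), 'tvec': array([-0.6233441 , -0.03069805,  0.39147696])}
```

View pics/a_scene.png

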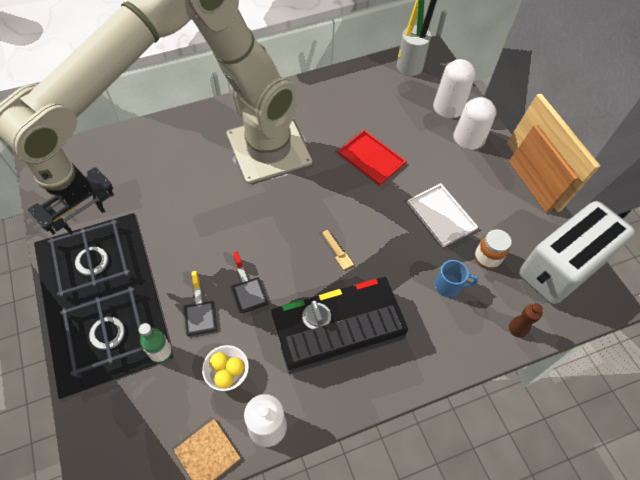

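View pics/a_top.png

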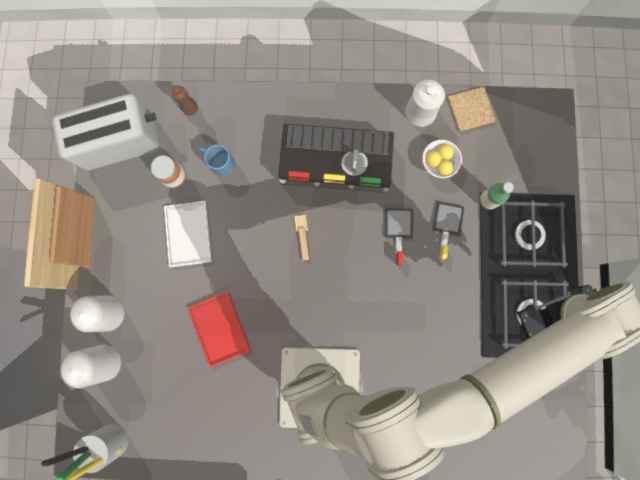

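View pics/a_wrist.png

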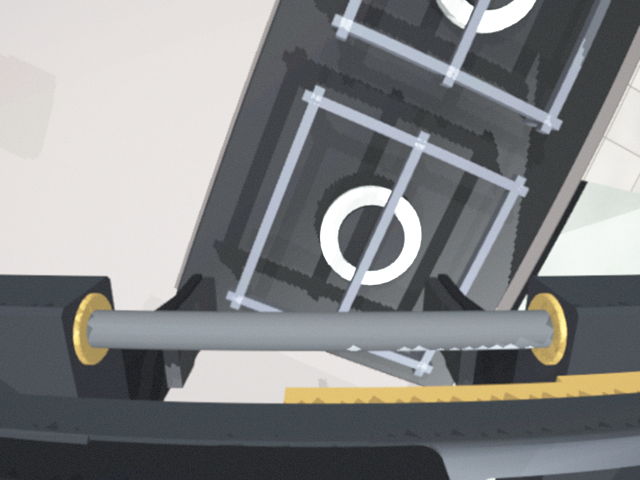

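The scene shows one scraper (top ~302,237), the red pan (~398,230), the yellow pan (~447,225), the grill, and the white tray (~188,234). There's no green pan. I'll enlarge crops to measure from.

```bash
cat > h.py <<'E'
import numpy as np,cv2
from bench import read_state,cams,r
def info(n):
    i=cams.camera_info(n); return i
def proj(i,P):
    P=np.atleast_2d(P).astype(float); d=np.array([i['k1'],0,0,0,0.])
    return cv2.projectPoints(P,i['rvec'],i['tvec'],i['K'],d)[0][:,0]
def ray(i,uv):
    u=cv2.undistortPoints(np.array(uv,float).reshape(-1,1,2),i['K'],np.array([i['k1'],0,0,0,0.]))[:,0]
    R=cv2.Rodrigues(i['rvec'])[0]; c=-R.T@i['tvec']
    d=np.c_[u,np.ones(len(u))]@R
    return c,d
def at(i,uv,z):
    c,d=ray(i,uv); t=(z-c[2])/d[:,2]; return c+d*t[:,None]
def crop(im,x0,y0,x1,y1,name,s=6):
    c=cv2.resize(im[y0:y1,x0:x1],None,fx=s,fy=s,interpolation=cv2.INTER_CUBIC)
    cv2.imwrite(name,c[:,:,::-1])
E
python3 - <<'E'
import cv2
from h import crop
im=cv2.imread('pics/a_top.png')[:,:,::-1]
crop(im,375,190,475,275,'pics/c1.png',8)
crop(im,270,115,400,200,'pics/c2.png',6)
crop(im,280,205,330,270,'pics/c3.png',8)
crop(im,155,190,225,280,'pics/c4.png',6)
E
```

```text
(no output)
```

View pics/c1.png

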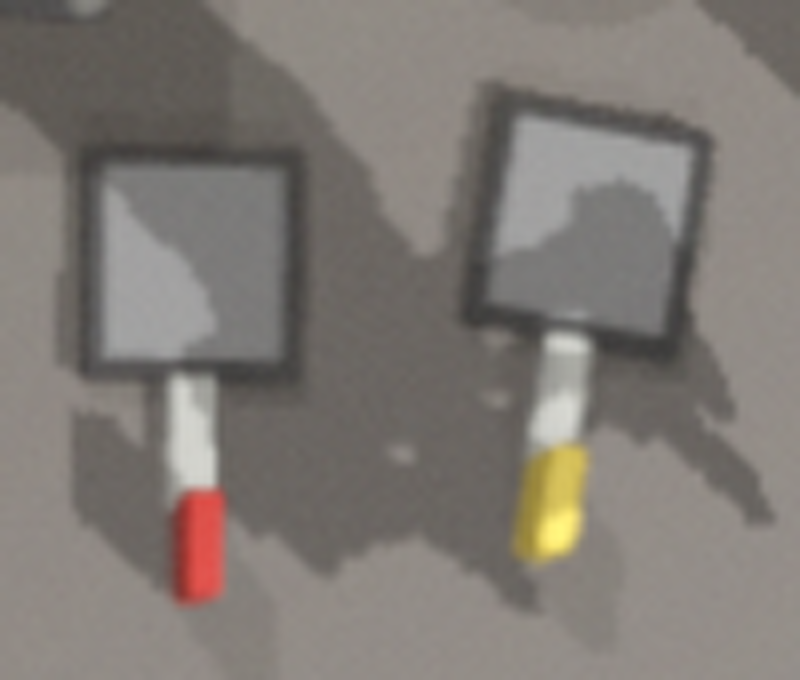

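View pics/c2.png

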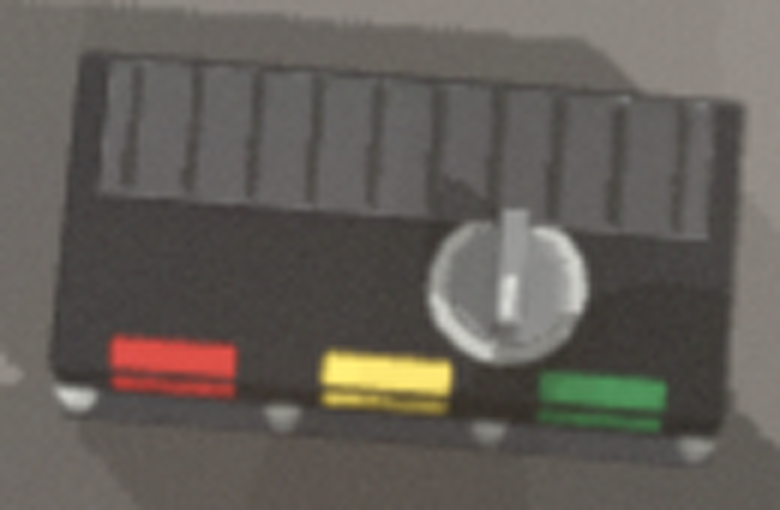

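View pics/c3.png

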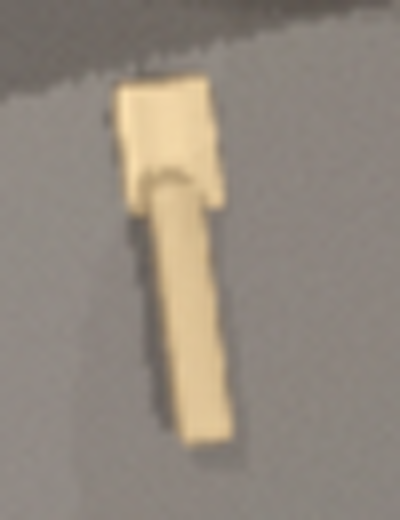

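View pics/c4.png

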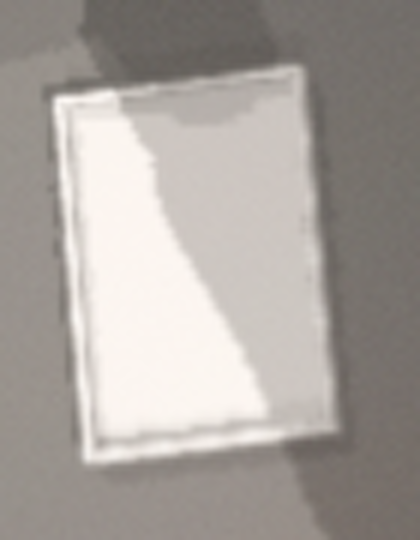

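```bash
cat > fit.py <<'E'
from h import *
from scipy.optimize import least_squares
def px(p,x0,y0,s): 
    p=np.array(p,float); return (p+.5)/s-.5+[x0,y0]
def fit(i,uv,model,guess):
    model=np.array(model,float)
    def W(q):
        c,s=np.cos(q[2]),np.sin(q[2])
        return np.c_[q[0]+c*model[:,0]-s*model[:,1],q[1]+s*model[:,0]+c*model[:,1],model[:,2]]
    f=lambda q:(proj(i,W(q))-uv).ravel()
    s=least_squares(f,guess); return s.x,np.abs(s.fun).reshape(-1,2).round(1)
E
python3 - <<'E'
from fit import *
i=info('top')
# slab corners: FL(+x+y),FR,BR,BL ; fin
pan=[[.045,.042,.012],[.045,-.042,.012],[-.045,-.042,.012],[-.045,.042,.012],[-.09,.007,.05],[-.09,-.007,.05],[-.13,-.007,.05],[-.13,.007,.05]]
def go(n,pts,m,o,s):
    uv=px(pts,*o,s); q0=at(i,uv.mean(0)[None],.01)[0]
    q,e=fit(i,uv,m,[q0[0],q0[1],0]); print(n,q.round(4),'deg',np.degrees(q[2]).round(1),'err',e.max(1))
go('red',[(83,152),(302,155),(300,378),(83,378),(180,492),(222,492),(219,598),(177,603)],pan,(375,190),8)
go('yel',[(490,92),(712,132),(682,355),(465,322),(540,448),(588,448),(578,552),(518,558)],pan,(375,190),8)
go('grill',[(85,52),(745,102),(722,432),(52,378)],[[.172,.166,.092],[.172,-.166,.092],[0,-.166,.092],[0,.166,.092]],(270,115),6)
go('scr',[(117,85),(207,78),(222,205),(132,212),(232,438),(182,443)],[[.07,.018,.007],[.07,-.018,.007],[.03,-.018,.007],[.03,.018,.007],[-.07,-.01,.016],[-.07,.01,.016]],(280,205),8)
go('tray',[(55,96),(302,66),(338,432),(88,462)],[[.095,.065,.015],[.095,-.065,.015],[-.095,-.065,.015],[-.095,.065,.015]],(155,190),6)
uv=px([(517,212),(505,322)],270,115,6); print('knob bar ends',at(i,uv,.135))
E
```

```text
red [ 0.4956 -0.2326 -0.0088] deg -0.5 err [0.6 0.2 1.1 0.5 0.3 0.2 0.2 0.5]
yel [ 0.5138 -0.3829 -0.1689] deg -9.7 err [0.5 0.3 1.1 1.1 1.2 0.2 1.  1.8]
grill [ 0.5976 -0.0332 -0.0619] deg -3.5 err [0.9 0.6 0.7 0.7]
scr [0.4428 0.0582 0.1521] deg 8.7 err [1.3 0.7 2.4 1.7 0.9 1.1]
tray [0.4492 0.4132 0.1489] deg 8.5 err [0.3 0.2 0.2 0.3]
knob bar ends [[ 0.68499668 -0.09376562  0.135     ]
 [ 0.63079609 -0.08878144  0.135     ]]
```

```bash
cat > mv.py <<'E'
from h import *
from scipy.spatial.transform import Rotation as R
def tool(s=None):
    s=s or read_state(); M=R.from_quat(s['eef_rot']).as_matrix(); return s['ee_pos'],M
def plan(x,y,z,yaz=None):
    "shift in present tool axes first, then spin; yaz = azimuth of tool y, deg"
    p,M=tool(); d=M.T@(np.array([x,y,z])-p)
    a=np.degrees(np.arctan2(M[1,1],M[0,1]))
    out='d(tool)=%s |tilt z=%s| yaz=%.2f'%(d.round(4),M[:,2].round(4),a)
    if yaz is not None:
        s=a-yaz; s=(s+180)%360-180; out+=' spin=%.2f'%s
        b=np.radians(yaz); Mf=np.c_[[np.sin(b)*-1,np.cos(b),0],[np.cos(b),np.sin(b),0],[0,0,-1]]
        out+=' d(after spin)=%s'%(Mf.T@(np.array([x,y,z])-p)).round(4)
    print(out)
E
python3 - <<'E'
from mv import *
i=info('wrist'); Rc=cv2.Rodrigues(i['rvec'])[0]; c=-Rc.T@i['tvec']; p,M=tool()
print('cam in tool',M.T@(c-p),'axes',(M.T@Rc.T).round(3))
plan(.392,-.232,.222,-90.5)
E
```

```text
cam in tool [ 0.07044981 -0.00090505 -0.1633083 ] axes [[-0.    -0.967 -0.256]
 [ 1.    -0.    -0.001]
 [ 0.001 -0.256  0.967]]
d(tool)=[ 2.741e-01 -2.609e-01  2.000e-04] |tilt z=[-4.e-04  9.e-04 -1.e+00]| yaz=-67.61 spin=22.89 d(after spin)=[ 1.51e-01 -3.47e-01 -1.00e-04]
```

Emit:
arm_command([
  {"spin": 10, "gripper": 100},
  {"spin": 10},
  {"spin": 2.9},
  {"dx": 0.02, "dy": -0.05},
  {"dx": 0.02, "dy": -0.05},
  {"dx": 0.02, "dy": -0.05},
  {"dx": 0.02, "dy": -0.05},
  {"dx": 0.02, "dy": -0.05},
], grip_force=60)

```text
validation failed for argument at $.in...
```

Emit:
arm_command([
  {"dx": 0.025, "dy": -0.05},
  {"dx": 0.026, "dy": -0.047},
  {},
  {},
  {},
  {},
  {},
  {},
])

```text
validation failed for argument at $.in...
```

Run:
```python
from mv import *
plan(.392,-.232,.222,-90.5)
im=cams.camera('wrist'); cv2.imwrite('pics/w1.png',im[:,:,::-1]); print(read_state()['time'])
```

```text
d(tool)=[ 2.741e-01 -2.609e-01  2.000e-04] |tilt z=[-4.e-04  9.e-04 -1.e+00]| yaz=-67.61 spin=22.89 d(after spin)=[ 1.51e-01 -3.47e-01 -1.00e-04]
0.2
```

View pics/w1.png

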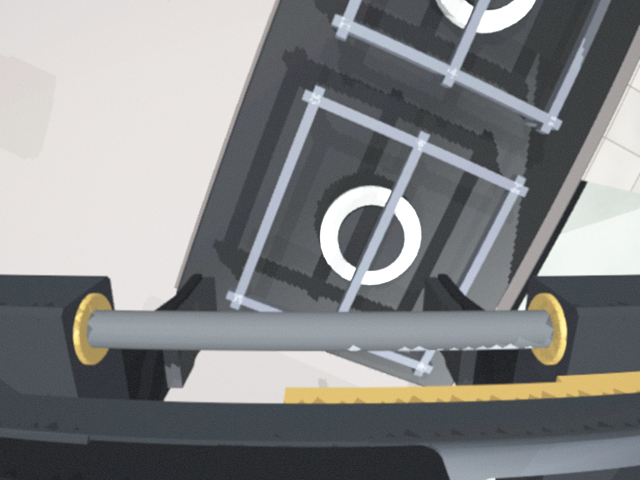

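Rows need all fields filled in.

Emit:
arm_command([
  {"gripper": 100, "dx": 0, "dy": 0, "dz": 0, "spin": 10},
  {"gripper": 100, "dx": 0, "dy": 0, "dz": 0, "spin": 10},
  {"gripper": 100, "dx": 0, "dy": 0, "dz": 0, "spin": 2.9},
  {"gripper": 100, "dx": 0.02, "dy": -0.05, "dz": 0, "spin": 0},
  {"gripper": 100, "dx": 0.02, "dy": -0.05, "dz": 0, "spin": 0},
  {"gripper": 100, "dx": 0.02, "dy": -0.05, "dz": 0, "spin": 0},
  {"gripper": 100, "dx": 0.02, "dy": -0.05, "dz": 0, "spin": 0},
  {"gripper": 100, "dx": 0.02, "dy": -0.05, "dz": 0, "spin": 0},
], grip_force=60)

```text
time: 1.2
ee_pos: [0.3407, -0.3271, 0.2226]
eef_rot: [1.0, -0.004, 0.0, 0.0]
ft_force: [2.0, 0.1, -0.1]
width: 0.0873
```

Emit:
arm_command([
  {"gripper": 100, "dx": 0.025, "dy": -0.05, "dz": 0, "spin": 0},
  {"gripper": 100, "dx": 0.026, "dy": -0.047, "dz": 0, "spin": 0},
  {"gripper": 100, "dx": 0, "dy": 0, "dz": 0, "spin": 0},
  {"gripper": 100, "dx": 0, "dy": 0, "dz": 0, "spin": 0},
  {"gripper": 100, "dx": 0, "dy": 0, "dz": 0, "spin": 0},
  {"gripper": 100, "dx": 0, "dy": 0, "dz": 0, "spin": 0},
  {"gripper": 100, "dx": 0, "dy": 0, "dz": 0, "spin": 0},
  {"gripper": 100, "dx": 0, "dy": 0, "dz": 0, "spin": 0},
])

```text
time: 2.2
ee_pos: [0.3921, -0.2324, 0.2225]
eef_rot: [1.0, -0.005, 0.0, 0.0]
ft_force: [0.4, -1.0, 0.4]
width: 0.087
```

Run:
```python
from mv import *
plan(.392,-.232,.222,-90.5)
im=cams.camera('wrist'); cv2.imwrite('pics/w2.png',im[:,:,::-1]); print(read_state()['time'])
```

```text
d(tool)=[-0.0001 -0.0004  0.0005] |tilt z=[ 0. -0. -1.]| yaz=-90.53 spin=-0.03 d(after spin)=[-0.0001 -0.0004  0.0005]
2.25
```

View pics/w2.png

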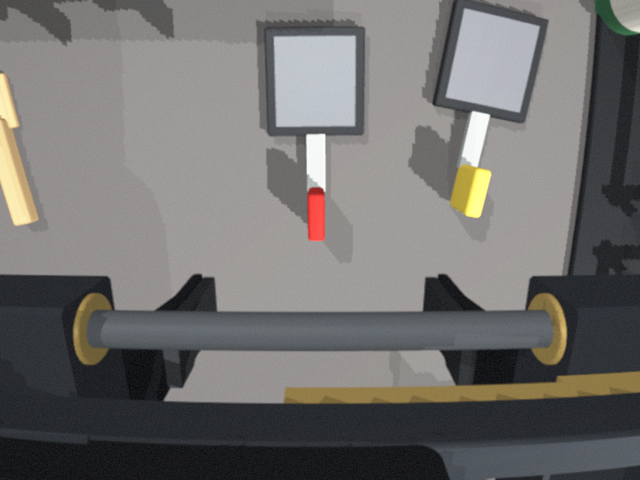

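Run:
```python
from fit import *
i=info('wrist')
sl=[[.045,.042,.012],[.045,-.042,.012],[-.045,-.042,.012],[-.045,.042,.012],[-.13,-.007,.05],[-.13,.007,.05]]
for n,uv in [('red',[(266,28),(363,28),(363,133),(269,135),(324,240),(309,241)]),('yel',[(456,1),(548,20),(525,121),(435,104),(478,216),(452,209)])]:
    uv=np.array(uv,float); q0=at(i,uv.mean(0)[None],.01)[0]
    q,e=fit(i,uv,sl,[q0[0],q0[1],0]); print(n,q.round(4),np.degrees(q[2]).round(2),e.tolist())
```

```text
red [ 4.990e-01 -2.284e-01  4.000e-04] 0.02 [[1.8, 1.1], [2.0, 2.3], [1.0, 1.9], [1.4, 0.9], [1.0, 0.9], [0.8, 0.1]]
yel [ 0.5173 -0.3791 -0.202 ] -11.57 [[0.7, 6.0], [1.1, 0.1], [2.8, 2.4], [3.1, 1.6], [3.0, 0.9], [7.0, 4.7]]
```

Emit:
arm_command([
  {"gripper": 100, "dx": 0.001, "dy": -0.002, "dz": 0.04, "spin": 0},
  {"gripper": 100, "dx": 0, "dy": 0, "dz": 0.04, "spin": 0},
  {"gripper": 100, "dx": 0, "dy": 0, "dz": 0.04, "spin": 0},
  {"gripper": 100, "dx": 0, "dy": 0, "dz": 0.04, "spin": 0},
  {"gripper": 100, "dx": 0, "dy": 0, "dz": 0.03, "spin": 0},
  {"gripper": 100, "dx": 0, "dy": 0, "dz": 0.017, "spin": 0},
  {"gripper": 100, "dx": 0, "dy": 0, "dz": 0, "spin": 0},
  {"gripper": 100, "dx": 0, "dy": 0, "dz": 0, "spin": 0},
])

```text
time: 3.25
ee_pos: [0.3937, -0.2305, 0.0163]
eef_rot: [1.0, -0.004, 0.0, 0.0]
ft_force: [-0.2, 0.7, 0.0]
width: 0.0871
```

Emit:
arm_command([
  {"gripper": 0, "dx": 0, "dy": 0, "dz": 0, "spin": 0},
  {"gripper": 0, "dx": 0, "dy": 0, "dz": 0, "spin": 0},
  {"gripper": 0, "dx": 0, "dy": 0, "dz": 0, "spin": 0},
  {"gripper": 0, "dx": 0, "dy": 0, "dz": 0, "spin": 0},
  {"gripper": 0, "dx": 0, "dy": 0, "dz": 0, "spin": 0},
  {"gripper": 0, "dx": 0, "dy": 0, "dz": 0, "spin": 0},
  {"gripper": 0, "dx": 0, "dy": 0, "dz": 0, "spin": 0},
  {"gripper": 0, "dx": 0, "dy": 0, "dz": 0, "spin": 0},
])

```text
time: 4.25
ee_pos: [0.3932, -0.2302, 0.0155]
eef_rot: [1.0, -0.004, -0.0, 0.0]
ft_force: [-0.2, 0.1, -0.1]
width: 0.0147
```

Run:
```python
from mv import *
i=info('wrist')
im=cams.camera('wrist'); cv2.imwrite('pics/w3.png',im[:,:,::-1]); s=read_state();print(s['time'],s['ee_pos'],s['width'])
```

```text
4.3 [ 0.39321324 -0.23017378  0.01553639] 0.013605383713136398
```

View pics/w3.png

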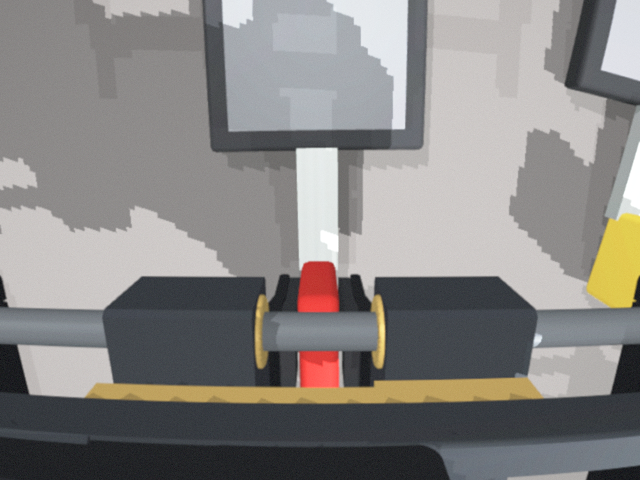

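Run:
```python
from mv import *
i=info('wrist'); print('pan rear edge mid',at(i,[(213.,150),(422,148)],.012))
plan(.42,.06,.12,-93.5)
```

```text
pan rear edge mid [[ 0.45455294 -0.1876932   0.012     ]
 [ 0.45456117 -0.26994948  0.012     ]]
d(tool)=[ 0.0242 -0.2904 -0.1044] |tilt z=[-0.e+00  1.e-04 -1.e+00]| yaz=-90.50 spin=3.00 d(after spin)=[ 0.009  -0.2913 -0.1045]
```

Emit:
arm_command([
  {"gripper": 0, "dx": 0, "dy": 0, "dz": -0.02, "spin": 0},
  {"gripper": 0, "dx": 0, "dy": 0, "dz": -0.03, "spin": 0},
  {"gripper": 0, "dx": 0, "dy": 0, "dz": -0.03, "spin": 0},
  {"gripper": 0, "dx": 0, "dy": 0, "dz": -0.025, "spin": 0},
  {"gripper": 0, "dx": 0, "dy": 0, "dz": 0, "spin": 1.5},
  {"gripper": 0, "dx": 0, "dy": 0, "dz": 0, "spin": 1.5},
  {"gripper": 0, "dx": 0, "dy": 0, "dz": 0, "spin": 0},
  {"gripper": 0, "dx": 0, "dy": 0, "dz": 0, "spin": 0},
])

```text
time: 5.3
ee_pos: [0.3928, -0.23, 0.1198]
eef_rot: [1.0, -0.03, -0.001, -0.0]
ft_force: [0.3, -0.3, -2.6]
width: 0.0139
```

Run:
```python
from mv import *
plan(.42,.06,.12,-93.5)
im=cams.camera('wrist'); cv2.imwrite('pics/w4.png',im[:,:,::-1]); s=read_state();print(s['time'],s['ee_pos'],s['width'])
```

```text
d(tool)=[ 0.0095 -0.2911 -0.    ] |tilt z=[-1.1e-03  7.0e-04 -1.0e+00]| yaz=-93.49 spin=0.01 d(after spin)=[ 9.400e-03 -2.911e-01 -2.000e-04]
5.35 [ 0.39293577 -0.23004997  0.11994584] 0.013578743412769777
```

View pics/w4.png

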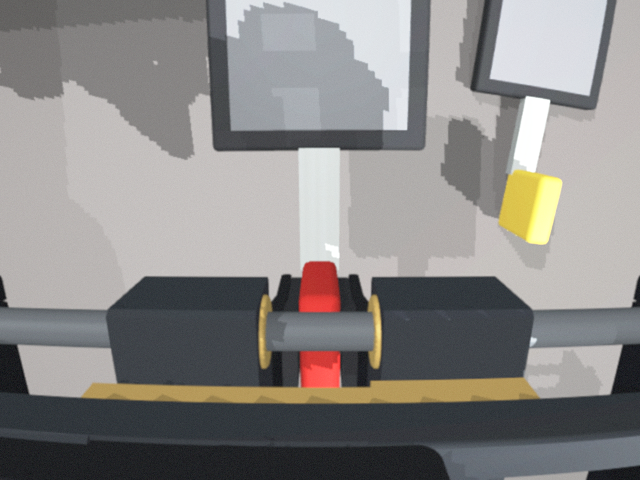

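Emit:
arm_command([
  {"gripper": 0, "dx": 0.0, "dy": -0.03, "dz": 0, "spin": 0},
  {"gripper": 0, "dx": 0.002, "dy": -0.05, "dz": 0, "spin": 0},
  {"gripper": 0, "dx": 0.002, "dy": -0.05, "dz": 0, "spin": 0},
  {"gripper": 0, "dx": 0.002, "dy": -0.05, "dz": 0, "spin": 0},
  {"gripper": 0, "dx": 0.002, "dy": -0.05, "dz": 0, "spin": 0},
  {"gripper": 0, "dx": 0.001, "dy": -0.04, "dz": 0, "spin": 0},
  {"gripper": 0, "dx": 0, "dy": -0.021, "dz": 0, "spin": 0},
  {"gripper": 0, "dx": 0, "dy": 0, "dz": 0, "spin": 0},
])

```text
time: 6.35
ee_pos: [0.4199, 0.0612, 0.1204]
eef_rot: [1.0, -0.029, -0.0, -0.0]
ft_force: [0.4, -0.2, -2.2]
width: 0.0135
```

Run:
```python
from mv import *
im=cams.camera('wrist'); cv2.imwrite('pics/w5.png',im[:,:,::-1]); s=read_state();print(s['time'],s['ee_pos'],s['width'])
plan(.42,.06,.12,-93.5)
i=info('wrist'); print(repr(i))
im=cams.camera('top'); crop(im,260,110,410,222,'pics/t5.png',5)
```

```text
6.4 [0.41984604 0.05980914 0.12035238] 0.013626362293336474
d(tool)=[ 0.0001 -0.0002  0.0004] |tilt z=[-4.e-04 -0.e+00 -1.e+00]| yaz=-93.43 spin=0.07 d(after spin)=[ 0.0001 -0.0002  0.0004]
{'K': array([[419.81080457,   0.        , 319.48420869],
       [  0.        , 419.81080457, 236.33804749],
       [  0.        ,   0.        ,   1.        ]]), 'k1': -0.09620175950063199, 'rvec': array([-2.02285759,  2.14849388,  0.28173753]), 'tvec': array([0.08622489, 0.39637673, 0.39882642])}
```

View pics/w5.png

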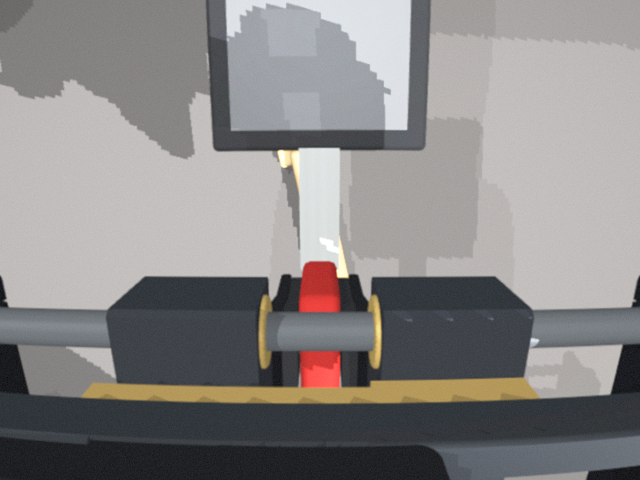

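View pics/t5.png

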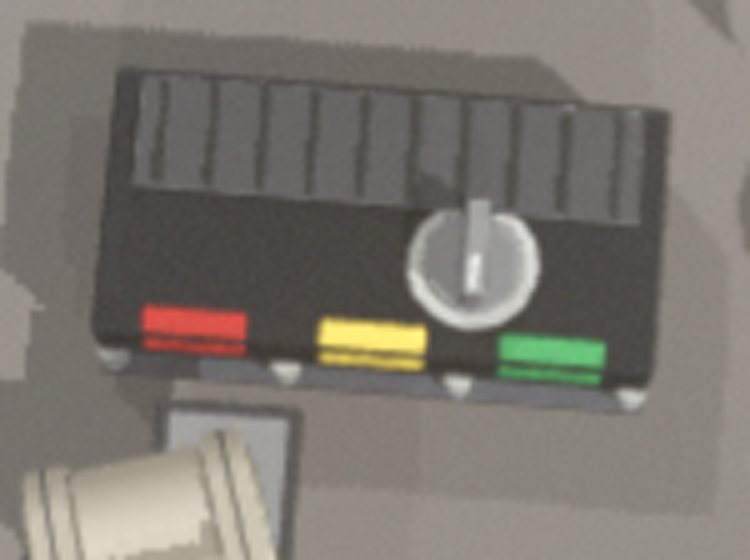

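Emit:
arm_command([
  {"gripper": 0, "dx": 0.0, "dy": 0, "dz": -0.04, "spin": 0},
  {"gripper": 0, "dx": 0, "dy": 0, "dz": -0.05, "spin": 0},
  {"gripper": 0, "dx": 0.0, "dy": 0, "dz": -0.04, "spin": 0},
  {"gripper": 0, "dx": 0.04, "dy": 0.02, "dz": 0, "spin": 0},
  {"gripper": 0, "dx": 0.04, "dy": 0.03, "dz": 0, "spin": 0},
  {"gripper": 0, "dx": 0.04, "dy": 0.03, "dz": 0, "spin": 0},
  {"gripper": 0, "dx": 0, "dy": 0, "dz": 0, "spin": 0},
  {"gripper": 0, "dx": 0, "dy": 0, "dz": 0, "spin": 0},
])

```text
time: 7.45
ee_pos: [0.5345, -0.0282, 0.2501]
eef_rot: [1.0, -0.031, -0.001, -0.0]
ft_force: [0.4, -0.4, -2.1]
width: 0.0137
```

Run:
```python
from mv import *
im=cams.camera('wrist'); cv2.imwrite('pics/w6.png',im[:,:,::-1]); s=read_state();print(s['time'],s['ee_pos'],s['width'])
```

```text
7.5 [ 0.53431543 -0.02755826  0.25041745] 0.013392505043133227
```

View pics/w6.png

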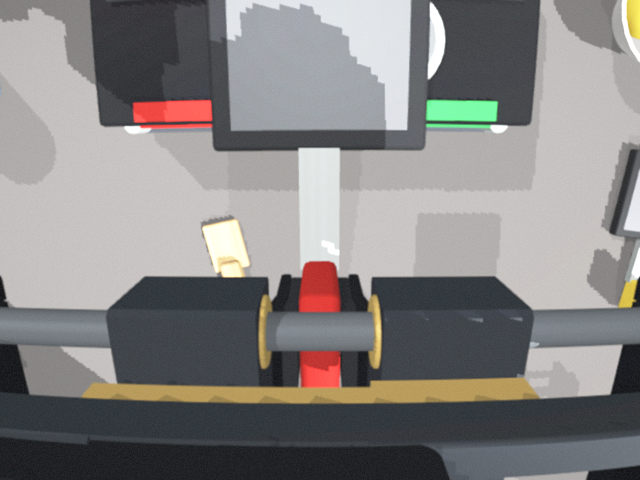

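Run:
```python
import cv2
from h import crop,np
im=cv2.imread('pics/w6.png')[:,:,::-1]
crop(im,85,80,215,150,'pics/w6a.png',6); crop(im,425,80,555,150,'pics/w6b.png',6)
```

```text
(no output)
```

View pics/w6a.png

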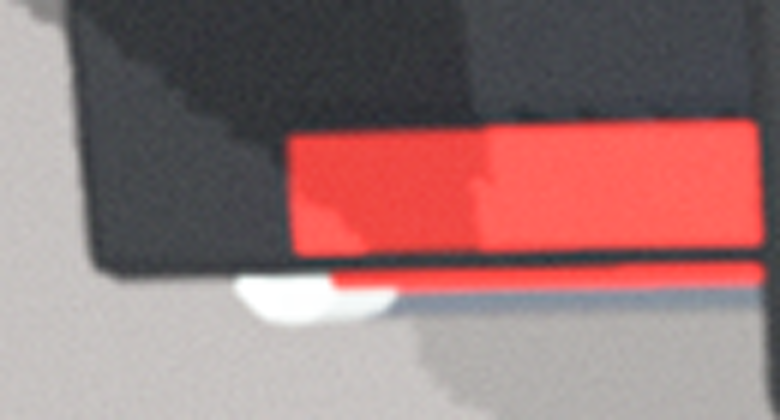

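View pics/w6b.png

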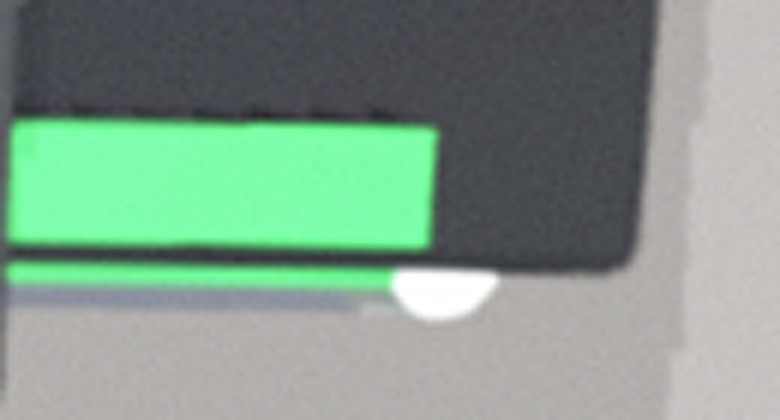

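Run:
```python
from fit import *
i=info('wrist')
a=px([(95.5,274)],85,80,6); b=px([(634.5,270)],425,80,6)
uv=np.vstack([a,b])
P=at(i,uv,.092); d=P[0]-P[1]; print(P,np.hypot(*d[:2]),np.degrees(np.arctan2(-d[0],d[1])), P.mean(0))
t=np.vstack([px([(294,253)],85,80,6),px([(431,246)],425,80,6)]); P=at(i,t,.092); d=P[0]-P[1];print('tabs',P.mean(0),np.hypot(*d[:2]),np.degrees(np.arctan2(-d[0],d[1])))
n=np.vstack([px([(300,323)],85,80,6),px([(440,319)],425,80,6)]);
for z in (.047,.03,.024):
  P=at(i,n,z); d=P[0]-P[1];print('noses',z,P.mean(0),np.hypot(*d[:2]),np.degrees(np.arctan2(-d[0],d[1])))
# top refit
j=info('top')
uv=px([(85,52),(745,102),(722,430),(52,376)],270,115,6)
P=at(j,uv,.092); print(P)
for z in (.047,.024):
  P=at(j,px([(77,408),(283,428),(488,443),(695,460)],270,115,6),z);print(P)
print(at(j,px([(110,365),(238,372),(665,405)],270,115,6),.092))
```

```text
[[ 0.61719465  0.13676186  0.092     ]
 [ 0.59721407 -0.19154344  0.092     ]] 0.3289127492702289 -3.4827122074537393 [ 0.60720436 -0.02739079  0.092     ]
tabs [ 0.6093054  -0.02729116  0.092     ] 0.27497341401242703 -3.3928516777814157
noses 0.047 [ 0.59983081 -0.02727817  0.047     ] 0.3156780128134025 -3.4557235744587254
noses 0.03 [ 0.59962119 -0.02710941  0.03      ] 0.3303127511678704 -3.4557235744587085
noses 0.024 [ 0.5995472  -0.02704985  0.024     ] 0.3354779529400355 -3.455723574458712
[[ 0.77679623  0.12010688  0.092     ]
 [ 0.7569914  -0.20784106  0.092     ]
 [ 0.59047635 -0.19693279  0.092     ]
 [ 0.61100262  0.13049909  0.092     ]]
[[ 0.60582554  0.12225151  0.047     ]
 [ 0.5974907   0.01822762  0.047     ]
 [ 0.59184119 -0.08479508  0.047     ]
 [ 0.58529521 -0.18862137  0.047     ]]
[[ 0.61125995  0.12458796  0.024     ]
 [ 0.60279732  0.01896901  0.024     ]
 [ 0.59706118 -0.0856334   0.024     ]
 [ 0.59041482 -0.19105172  0.024     ]]
[[ 0.61703691  0.10224557  0.092     ]
 [ 0.61468252  0.03947029  0.092     ]
 [ 0.60235082 -0.16910293  0.092     ]]
```

Run:
```python
from mv import *
plan(.433,.0856,.0435,-93.45)
```

```text
d(tool)=[-0.108  -0.1067  0.207 ] |tilt z=[-5.e-04 -0.e+00 -1.e+00]| yaz=-93.51 spin=-0.06 d(after spin)=[-0.1079 -0.1069  0.2069]
```

Emit:
arm_command([
  {"gripper": 0, "dx": -0.038, "dy": -0.037, "dz": 0, "spin": 0},
  {"gripper": 0, "dx": -0.04, "dy": -0.04, "dz": 0, "spin": 0},
  {"gripper": 0, "dx": -0.03, "dy": -0.03, "dz": 0.02, "spin": 0},
  {"gripper": 0, "dx": 0, "dy": 0, "dz": 0.05, "spin": 0},
  {"gripper": 0, "dx": 0, "dy": 0, "dz": 0.05, "spin": 0},
  {"gripper": 0, "dx": 0, "dy": 0, "dz": 0.05, "spin": 0},
  {"gripper": 0, "dx": 0, "dy": 0, "dz": 0.037, "spin": 0},
  {"gripper": 0, "dx": 0, "dy": 0, "dz": 0, "spin": 0},
])

```text
time: 8.5
ee_pos: [0.4313, 0.0858, 0.0421]
eef_rot: [1.0, -0.03, -0.002, 0.0]
ft_force: [-0.8, 0.3, -0.8]
width: 0.0139
```

Run:
```python
from mv import *
im=cams.camera('wrist'); cv2.imwrite('pics/w7.png',im[:,:,::-1]); s=read_state();print(s['time'],s['ee_pos'],s['width'])
plan(.433,.0856,.0435,-93.45)
im=cams.camera('top'); cv2.imwrite('pics/t7f.png',im[:,:,::-1]); crop(im,270,160,350,215,'pics/t7.png',9)
```

```text
8.55 [0.43290219 0.08611705 0.0438732 ] 0.01406907655154291
d(tool)=[0.0001 0.0005 0.0004] |tilt z=[-1.1e-03 -2.0e-04 -1.0e+00]| yaz=-93.45 spin=-0.00 d(after spin)=[0.0001 0.0005 0.0004]
```

View pics/w7.png

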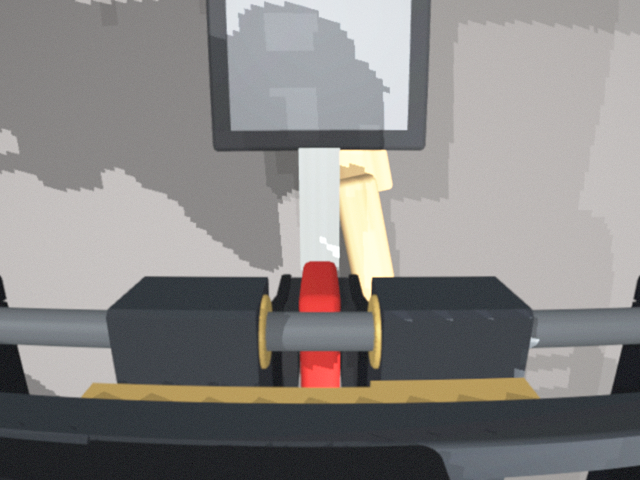

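View pics/t7.png

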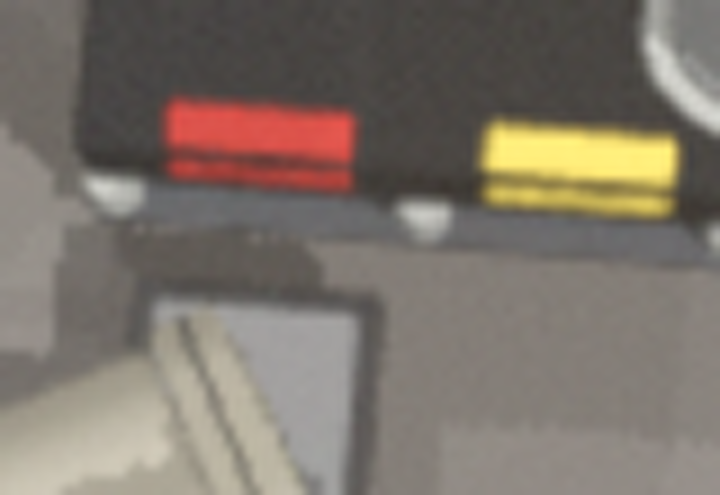

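Run:
```python
from fit import *
j=info('top')
th=np.radians(-3.45); u=np.array([np.cos(th),np.sin(th)]);v=np.array([-u[1],u[0]])
S=at(j,px([(138,290),(382,298)],270,160,9),.040)[:,:2]
print('slab width',np.linalg.norm(S[0]-S[1]),'ang',np.degrees(np.arctan2(*(S[1]-S[0])[[0,1]]*[1,-1])))
for z in (.047,.036):
  N=at(j,px([(116,215),(426,240)],270,160,9),z)[:,:2]
  print(z,'nose gap',np.linalg.norm(N[0]-N[1]),'lateral slot-slab',(N.mean(0)-S.mean(0))@v,'axial',(N.mean(0)-S.mean(0))@u)
T=at(j,px([(166,158),(353,172)],270,160,9),.092)[:,:2]; print('tab',(T.mean(0)-S.mean(0))@v)
H=at(j,px([(77,160)],270,160,9),.092)[:,:2]; print('hood corner', (H[0]-S.mean(0))@v-.061)
```

```text
slab width 0.08218816638102147 ang -0.8132784870508819
0.047 nose gap 0.10449850986163725 lateral slot-slab -0.0021674991129406506 axial 0.021486964375456337
0.036 nose gap 0.10526484594042358 lateral slot-slab -0.0012813182852553407 axial 0.02399350428407969
tab -0.000221661261377813
hood corner -0.0016544547319370315
```

Emit:
arm_command([
  {"gripper": 0, "dx": 0, "dy": 0.001, "dz": 0, "spin": 0},
  {"gripper": 0, "dx": 0.008, "dy": 0, "dz": 0, "spin": 0},
  {"gripper": 0, "dx": 0.008, "dy": 0, "dz": 0, "spin": 0},
  {"gripper": 0, "dx": 0.006, "dy": 0, "dz": 0, "spin": 0},
  {"gripper": 0, "dx": 0.006, "dy": 0, "dz": 0, "spin": 0},
  {"gripper": 0, "dx": 0.006, "dy": 0, "dz": 0, "spin": 0},
  {"gripper": 0, "dx": 0.006, "dy": 0, "dz": 0, "spin": 0},
  {"gripper": 0, "dx": 0, "dy": 0, "dz": 0, "spin": 0},
])

```text
time: 9.6
ee_pos: [0.4739, 0.0824, 0.0435]
eef_rot: [1.0, -0.031, 0.0, -0.0]
ft_force: [-0.3, 0.1, -1.8]
width: 0.0136
```

Run:
```python
from mv import *
im=cams.camera('wrist'); cv2.imwrite('pics/w8.png',im[:,:,::-1]); s=read_state();print(s['time'],s['ee_pos'],s['width'],s['ft_force'])
im=cams.camera('top'); crop(im,270,160,350,215,'pics/t8.png',9)
```

```text
9.65 [0.47347321 0.08249267 0.04344212] 0.013349735775913415 [ 0.47669739  0.5483513  -2.04499915]
```

View pics/w8.png

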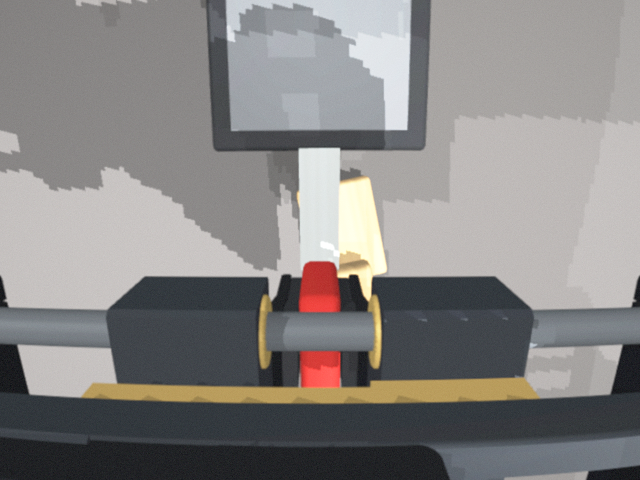

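View pics/t8.png

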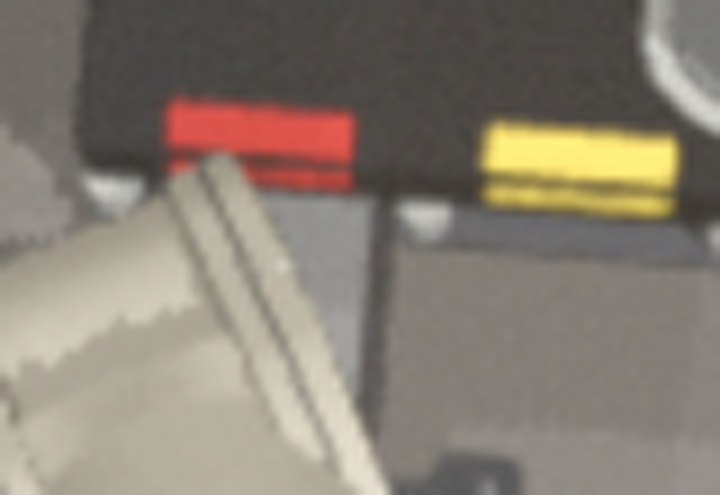

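Emit:
arm_command([
  {"gripper": 0, "dx": 0.008, "dy": 0, "dz": 0, "spin": 0},
  {"gripper": 0, "dx": 0.008, "dy": 0, "dz": 0, "spin": 0},
  {"gripper": 0, "dx": 0.008, "dy": 0, "dz": 0, "spin": 0},
  {"gripper": 0, "dx": 0.008, "dy": 0, "dz": 0, "spin": 0},
  {"gripper": 0, "dx": 0.008, "dy": 0, "dz": 0, "spin": 0},
  {"gripper": 0, "dx": 0.008, "dy": 0, "dz": 0, "spin": 0},
  {"gripper": 0, "dx": 0.008, "dy": 0, "dz": 0, "spin": 0},
  {"gripper": 0, "dx": 0, "dy": 0, "dz": 0, "spin": 0},
])

```text
time: 10.7
ee_pos: [0.5299, 0.079, 0.0435]
eef_rot: [1.0, -0.031, 0.0, -0.0]
ft_force: [0.5, 0.1, -1.5]
width: 0.0138
```

Emit:
arm_command([
  {"gripper": 0, "dx": 0, "dy": 0, "dz": 0.003, "spin": 0},
  {"gripper": 0, "dx": 0.003, "dy": 0, "dz": 0, "spin": 0},
  {"gripper": 0, "dx": 0.003, "dy": 0, "dz": 0, "spin": 0},
  {"gripper": 0, "dx": 0.003, "dy": 0, "dz": 0, "spin": 0},
  {"gripper": 0, "dx": 0.003, "dy": 0, "dz": 0, "spin": 0},
  {"gripper": 0, "dx": 0.003, "dy": 0, "dz": 0, "spin": 0},
  {"gripper": 0, "dx": 0.002, "dy": 0, "dz": 0, "spin": 0},
  {"gripper": 0, "dx": 0, "dy": 0, "dz": 0, "spin": 0},
])

```text
time: 11.7
ee_pos: [0.5465, 0.0779, 0.0405]
eef_rot: [1.0, -0.031, 0.0, 0.0]
ft_force: [-0.1, -0.3, -1.5]
width: 0.0137
```

Emit:
arm_command([
  {"gripper": 0, "dx": 0.002, "dy": 0, "dz": 0, "spin": 0},
  {"gripper": 0, "dx": 0.002, "dy": 0, "dz": 0, "spin": 0},
  {"gripper": 0, "dx": 0.002, "dy": 0, "dz": 0, "spin": 0},
  {"gripper": 0, "dx": 0, "dy": 0, "dz": 0, "spin": 0},
  {"gripper": 0, "dx": 0, "dy": 0, "dz": 0, "spin": 0},
  {"gripper": 0, "dx": 0, "dy": 0, "dz": 0, "spin": 0},
  {"gripper": 0, "dx": 0, "dy": 0, "dz": 0, "spin": 0},
  {"gripper": 0, "dx": 0, "dy": 0, "dz": 0, "spin": 0},
])

```text
time: 12.7
ee_pos: [0.551, 0.078, 0.0401]
eef_rot: [1.0, -0.03, -0.001, 0.0]
ft_force: [-6.1, 1.1, 0.0]
width: 0.0135
```

Emit:
arm_command([
  {"gripper": 0, "dx": 0.001, "dy": 0, "dz": 0.001, "spin": 0},
  {"gripper": 0, "dx": 0.001, "dy": 0, "dz": 0, "spin": 0},
  {"gripper": 0, "dx": 0, "dy": 0, "dz": 0, "spin": 0},
  {"gripper": 0, "dx": 0, "dy": 0, "dz": 0, "spin": 0},
  {"gripper": 0, "dx": 0, "dy": 0, "dz": 0, "spin": 0},
  {"gripper": 0, "dx": 0, "dy": 0, "dz": 0, "spin": 0},
  {"gripper": 0, "dx": 0, "dy": 0, "dz": 0, "spin": 0},
  {"gripper": 0, "dx": 0, "dy": 0, "dz": 0, "spin": 0},
])

```text
time: 13.7
ee_pos: [0.5509, 0.0781, 0.0394]
eef_rot: [1.0, -0.03, -0.003, 0.001]
ft_force: [-20.7, 0.3, 15.3]
width: 0.0135
```

Emit:
arm_command([
  {"gripper": 0, "dx": -0.002, "dy": 0, "dz": -0.0005, "spin": 0},
  {"gripper": 0, "dx": 0, "dy": 0, "dz": 0, "spin": 0},
  {"gripper": 100, "dx": 0, "dy": 0, "dz": 0, "spin": 0},
  {"gripper": 100, "dx": 0, "dy": 0, "dz": 0, "spin": 0},
  {"gripper": 100, "dx": 0, "dy": 0, "dz": 0, "spin": 0},
  {"gripper": 100, "dx": 0, "dy": 0, "dz": 0, "spin": 0},
  {"gripper": 100, "dx": 0, "dy": 0, "dz": 0, "spin": 0},
  {"gripper": 100, "dx": 0, "dy": 0, "dz": 0, "spin": 0},
])

```text
time: 14.7
ee_pos: [0.5524, 0.0776, 0.04]
eef_rot: [1.0, -0.031, 0.0, 0.0]
ft_force: [-0.9, 0.4, 0.7]
width: 0.0655
```

Emit:
arm_command([
  {"gripper": 100, "dx": 0, "dy": 0, "dz": -0.03, "spin": 0},
  {"gripper": 100, "dx": 0, "dy": 0, "dz": -0.05, "spin": 0},
  {"gripper": 100, "dx": 0, "dy": 0, "dz": -0.05, "spin": 0},
  {"gripper": 100, "dx": 0, "dy": 0, "dz": -0.05, "spin": 0},
  {"gripper": 100, "dx": -0.03, "dy": 0.02, "dz": 0, "spin": 0},
  {"gripper": 100, "dx": -0.04, "dy": 0.04, "dz": 0, "spin": 0},
  {"gripper": 100, "dx": -0.05, "dy": 0.04, "dz": 0, "spin": 0},
  {"gripper": 100, "dx": 0, "dy": 0, "dz": 0, "spin": 0},
])

```text
time: 15.7
ee_pos: [0.4251, -0.0169, 0.2202]
eef_rot: [0.999, -0.033, 0.0, 0.002]
ft_force: [0.0, 0.3, 0.5]
width: 0.087
```

Run:
```python
from mv import *
im=cams.camera('wrist'); cv2.imwrite('pics/w9.png',im[:,:,::-1]); s=read_state();print(s['time'],s['ee_pos'],s['width'])
im=cams.camera('top'); cv2.imwrite('pics/t9f.png',im[:,:,::-1])
```

```text
15.75 [ 0.4269138  -0.01529318  0.22052522] 0.08722431798847025
```

View pics/w9.png

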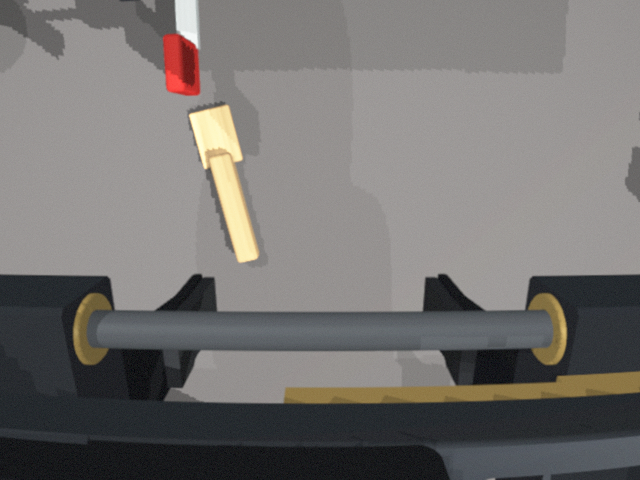

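View pics/t9f.png

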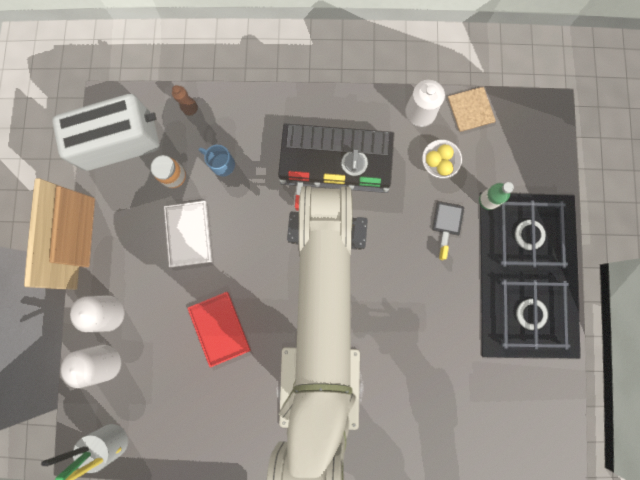

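Run:
```python
from fit import *
import mv
i=info('wrist')
m=[[.07,.018,.007],[.07,-.018,.007],[.03,-.018,.007],[.03,.018,.007],[-.07,-.01,.016],[-.07,.01,.016]]
uv=np.array([(189,113),(227,104),(242,158),(206,167),(258,259),(240,263)],float)
q0=at(i,uv.mean(0)[None],.01)[0]
q,e=fit(i,uv,m,[q0[0],q0[1],.2]); print(q.round(4),np.degrees(q[2]),e.tolist())
c=im=cv2.imread('pics/w9.png')[:,:,::-1]; crop(im,165,85,285,275,'pics/w9c.png',3)
a=np.degrees(q[2]); mv.plan(q[0]-.005,q[1]-.0017,.11,a-90)
```

```text
[0.4476 0.0663 0.1662] 9.521114202490754 [[0.9, 4.0], [2.0, 2.8], [1.0, 6.2], [3.4, 5.6], [2.1, 2.4], [0.6, 3.0]]
d(tool)=[ 0.0096 -0.0796  0.1105] |tilt z=[ 0.0015 -0.001  -1.    ]| yaz=-93.56 spin=-13.08 d(after spin)=[ 0.0275 -0.0752  0.1105]
```

View pics/w9c.png

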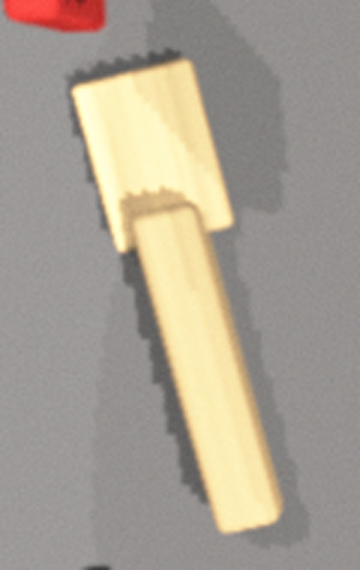

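Emit:
arm_command([
  {"gripper": 100, "dx": 0, "dy": 0, "dz": 0, "spin": -6.3},
  {"gripper": 100, "dx": 0, "dy": 0, "dz": 0, "spin": -6.3},
  {"gripper": 100, "dx": 0.014, "dy": -0.038, "dz": 0, "spin": 0},
  {"gripper": 100, "dx": 0.014, "dy": -0.037, "dz": 0, "spin": 0},
  {"gripper": 60, "dx": 0, "dy": 0, "dz": 0.04, "spin": 0},
  {"gripper": 60, "dx": 0, "dy": 0, "dz": 0.04, "spin": 0},
  {"gripper": 60, "dx": 0, "dy": 0, "dz": 0.04, "spin": 0},
  {"gripper": 60, "dx": 0, "dy": 0, "dz": 0, "spin": 0},
])

```text
time: 16.8
ee_pos: [0.4421, 0.0658, 0.098]
eef_rot: [0.997, 0.08, -0.003, -0.001]
ft_force: [-0.2, 0.2, 0.1]
width: 0.0561
```

Run:
```python
from mv import *
plan(.444,.063,.0045,-81)
im=cams.camera('wrist'); cv2.imwrite('pics/w10.png',im[:,:,::-1]); s=read_state();print(s['time'],s['ee_pos'],s['width'])
```

```text
d(tool)=[0.0019 0.0033 0.0934] |tilt z=[-0.0053  0.0018 -1.    ]| yaz=-80.78 spin=0.22 d(after spin)=[0.0014 0.0031 0.0935]
16.85 [0.4434411  0.06582929 0.09988158] 0.054738875554977424
```

View pics/w10.png

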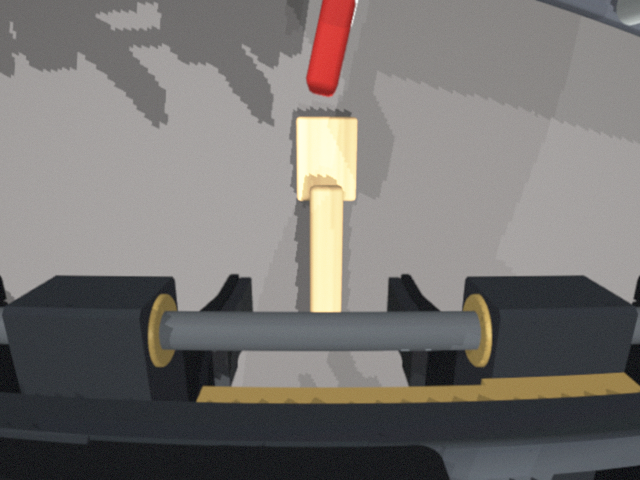

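Emit:
arm_command([
  {"gripper": 60, "dx": 0.001, "dy": 0.003, "dz": 0.03, "spin": 0},
  {"gripper": 60, "dx": 0, "dy": 0, "dz": 0.03, "spin": 0},
  {"gripper": 60, "dx": 0, "dy": 0, "dz": 0.02, "spin": 0},
  {"gripper": 60, "dx": 0, "dy": 0, "dz": 0.014, "spin": 0},
  {"gripper": 60, "dx": 0, "dy": 0, "dz": 0, "spin": 0},
  {"gripper": 0, "dx": 0, "dy": 0, "dz": 0, "spin": 0},
  {"gripper": 0, "dx": 0, "dy": 0, "dz": 0, "spin": 0},
  {"gripper": 0, "dx": 0, "dy": 0, "dz": 0, "spin": 0},
], grip_force=30)

```text
time: 17.85
ee_pos: [0.4453, 0.0616, 0.0065]
eef_rot: [0.997, 0.079, 0.0, 0.0]
ft_force: [-0.2, -1.0, -0.0]
width: 0.0302
```

Emit:
arm_command([
  {"gripper": 0, "dx": 0, "dy": 0, "dz": 0, "spin": 0},
  {"gripper": 0, "dx": 0, "dy": 0, "dz": 0, "spin": 0},
  {"gripper": 0, "dx": 0, "dy": 0, "dz": -0.03, "spin": 0},
  {"gripper": 0, "dx": 0, "dy": 0, "dz": -0.03, "spin": 0},
  {"gripper": 0, "dx": 0, "dy": 0, "dz": -0.03, "spin": 0},
  {"gripper": 0, "dx": 0, "dy": 0, "dz": -0.03, "spin": 0},
  {"gripper": 0, "dx": 0, "dy": 0, "dz": 0, "spin": 0},
  {"gripper": 0, "dx": 0, "dy": 0, "dz": 0, "spin": 0},
])

```text
time: 18.85
ee_pos: [0.4445, 0.0614, 0.1253]
eef_rot: [0.997, 0.079, -0.0, 0.0]
ft_force: [0.1, -0.6, 0.7]
width: 0.0197
```

Run:
```python
from mv import *
plan(.45,.412,.12,-81.5)
im=cams.camera('wrist'); cv2.imwrite('pics/w11.png',im[:,:,::-1]); s=read_state();print(s['time'],s['ee_pos'],s['width'])
```

```text
d(tool)=[ 0.0608 -0.3453  0.0052] |tilt z=[-8.e-04 -3.e-04 -1.e+00]| yaz=-80.92 spin=0.58 d(after spin)=[ 0.0572 -0.3459  0.0053]
18.9 [0.4442839  0.06151932 0.1250652 ] 0.019856413355284815
```

View pics/w11.png

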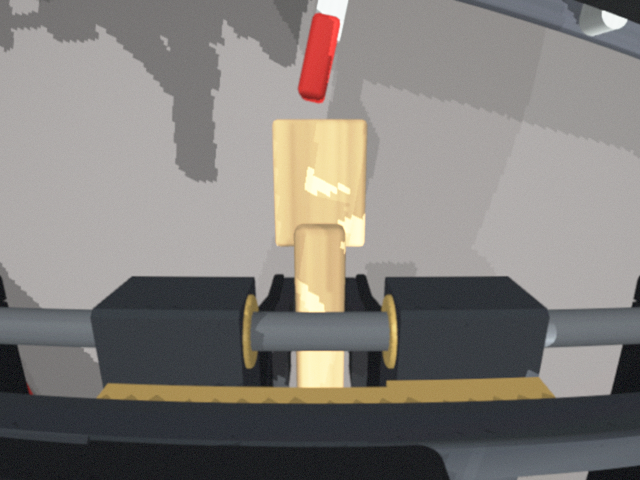

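Emit:
arm_command([
  {"gripper": 0, "dx": 0.005, "dy": -0.03, "dz": 0, "spin": 0.5},
  {"gripper": 0, "dx": 0.01, "dy": -0.055, "dz": 0, "spin": 0},
  {"gripper": 0, "dx": 0.01, "dy": -0.06, "dz": 0, "spin": 0},
  {"gripper": 0, "dx": 0.01, "dy": -0.06, "dz": 0, "spin": 0},
  {"gripper": 0, "dx": 0.01, "dy": -0.06, "dz": 0, "spin": 0},
  {"gripper": 0, "dx": 0.01, "dy": -0.05, "dz": 0, "spin": 0},
  {"gripper": 0, "dx": 0.003, "dy": -0.03, "dz": 0, "spin": 0},
  {"gripper": 0, "dx": 0, "dy": 0, "dz": 0, "spin": 0},
])

```text
time: 19.9
ee_pos: [0.4483, 0.4138, 0.1244]
eef_rot: [0.997, 0.077, -0.002, -0.0]
ft_force: [-0.1, -1.2, -0.6]
width: 0.0195
```

Run:
```python
from mv import *
i=info('wrist'); s=read_state()
p,M=tool(s); 
for z in [p[2]+.001]:
    q=at(i,[(320.,120.),(320.,245)],z); print('blade front/rear in tool',(q-p)@M)
plan(.45,.412,.12,-81.5)
im=cams.camera('wrist'); cv2.imwrite('pics/w12.png',im[:,:,::-1]); print(s['time'],s['ee_pos'],s['width'])
```

```text
blade front/rear in tool [[ 0.07233419 -0.00089024 -0.00122416]
 [ 0.02358553 -0.00089762 -0.0010726 ]]
d(tool)=[0.0014 0.002  0.0044] |tilt z=[-3.2e-03  3.0e-04 -1.0e+00]| yaz=-81.17 spin=0.33 d(after spin)=[0.0014 0.002  0.0044]
19.9 [0.44829923 0.41380311 0.12435984] 0.019477270681025467
```

View pics/w12.png

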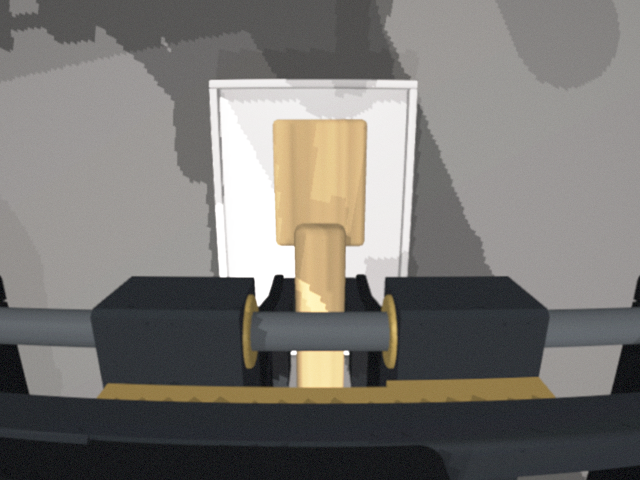

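Emit:
arm_command([
  {"gripper": 0, "dx": 0.001, "dy": -0.001, "dz": 0.03, "spin": 0},
  {"gripper": 0, "dx": 0, "dy": 0, "dz": 0.03, "spin": 0},
  {"gripper": 0, "dx": 0, "dy": 0, "dz": 0.03, "spin": 0},
  {"gripper": 0, "dx": 0, "dy": 0, "dz": 0.017, "spin": 0},
  {"gripper": 0, "dx": 0, "dy": 0, "dz": 0.005, "spin": 0},
  {"gripper": 0, "dx": 0, "dy": 0, "dz": 0, "spin": 0},
  {"gripper": 0, "dx": 0, "dy": 0, "dz": 0, "spin": 0},
  {"gripper": 0, "dx": 0, "dy": 0, "dz": 0, "spin": 0},
])

```text
time: 20.95
ee_pos: [0.4517, 0.4129, 0.0148]
eef_rot: [0.997, 0.075, 0.001, -0.0]
ft_force: [-1.0, -0.7, 0.6]
width: 0.0196
```

Emit:
arm_command([
  {"gripper": 0, "dx": 0, "dy": 0, "dz": 0.002, "spin": 0},
  {"gripper": 0, "dx": 0, "dy": 0, "dz": 0, "spin": 0},
  {"gripper": 45, "dx": 0, "dy": 0, "dz": 0, "spin": 0},
  {"gripper": 45, "dx": 0, "dy": 0, "dz": 0, "spin": 0},
  {"gripper": 45, "dx": 0, "dy": 0, "dz": 0, "spin": 0},
  {"gripper": 45, "dx": 0, "dy": 0, "dz": -0.03, "spin": 0},
  {"gripper": 45, "dx": 0, "dy": 0, "dz": -0.05, "spin": 0},
  {"gripper": 45, "dx": 0, "dy": 0, "dz": -0.06, "spin": 0},
])

```text
time: 21.95
ee_pos: [0.4509, 0.4121, 0.1528]
eef_rot: [0.997, 0.075, -0.001, 0.0]
ft_force: [0.9, 0.3, -0.1]
width: 0.0387
```

Emit:
arm_command([
  {"gripper": 100, "dx": 0, "dy": 0, "dz": -0.05, "spin": 0},
  {"gripper": 100, "dx": -0.01, "dy": 0.05, "dz": 0, "spin": 0},
  {"gripper": 100, "dx": -0.01, "dy": 0.06, "dz": 0, "spin": 0},
  {"gripper": 100, "dx": -0.01, "dy": 0.06, "dz": 0, "spin": 0},
  {"gripper": 100, "dx": -0.01, "dy": 0.06, "dz": 0, "spin": 0},
  {"gripper": 100, "dx": -0.01, "dy": 0.06, "dz": 0, "spin": 0},
  {"gripper": 100, "dx": -0.01, "dy": 0.06, "dz": 0, "spin": 0},
  {"gripper": 100, "dx": -0.01, "dy": 0.06, "dz": 0, "spin": 0},
])

```text
time: 22.95
ee_pos: [0.4431, -0.0052, 0.2025]
eef_rot: [0.997, 0.075, 0.001, 0.0]
ft_force: [1.3, 0.6, 0.0]
width: 0.0867
```

Run:
```python
from mv import *
s=read_state();print(s['time'],s['ee_pos'],s['width'])
im=cams.camera('top'); cv2.imwrite('pics/t13.png',im[:,:,::-1])
plan(.41,-.357,.2,-101)
```

```text
22.95 [ 0.44309103 -0.00522273  0.20249171] 0.08668403483557849
d(tool)=[-0.0806  0.3354  0.0031] |tilt z=[-2.0e-04 -3.1e-03 -1.0e+00]| yaz=-81.89 spin=19.11 d(after spin)=[0.0336 0.3433 0.002 ]
```

View pics/t13.png

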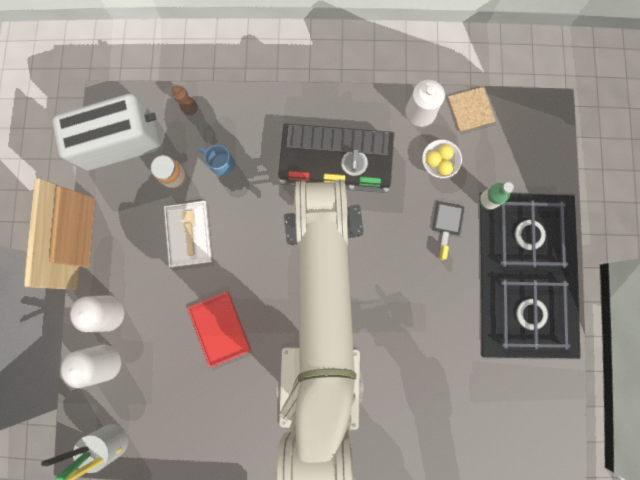

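Emit:
arm_command([
  {"gripper": 100, "dx": 0, "dy": 0, "dz": 0, "spin": 9.3},
  {"gripper": 100, "dx": 0, "dy": 0, "dz": 0, "spin": 9.3},
  {"gripper": 100, "dx": 0.006, "dy": 0.059, "dz": 0, "spin": 0},
  {"gripper": 100, "dx": 0.006, "dy": 0.059, "dz": 0, "spin": 0},
  {"gripper": 100, "dx": 0.006, "dy": 0.059, "dz": 0, "spin": 0},
  {"gripper": 100, "dx": 0.006, "dy": 0.059, "dz": 0, "spin": 0},
  {"gripper": 100, "dx": 0.006, "dy": 0.059, "dz": 0, "spin": 0},
  {"gripper": 100, "dx": 0.006, "dy": 0.059, "dz": 0, "spin": 0},
])

```text
time: 24.0
ee_pos: [0.4172, -0.3598, 0.2023]
eef_rot: [0.996, -0.087, 0.0, 0.0]
ft_force: [-0.0, -0.3, 0.7]
width: 0.087
```

Run:
```python
from mv import *
im=cams.camera('wrist'); cv2.imwrite('pics/w14.png',im[:,:,::-1]); s=read_state();print(s['time'],s['ee_pos'])
plan(.414,-.361,.0155,-100.5)
```

```text
24.05 [ 0.41377467 -0.36816208  0.20154636]
d(tool)=[-0.001  -0.0078  0.186 ] |tilt z=[-0.0012 -0.0036 -1.    ]| yaz=-100.47 spin=0.03 d(after spin)=[-0.0011 -0.0071  0.186 ]
```

View pics/w14.png

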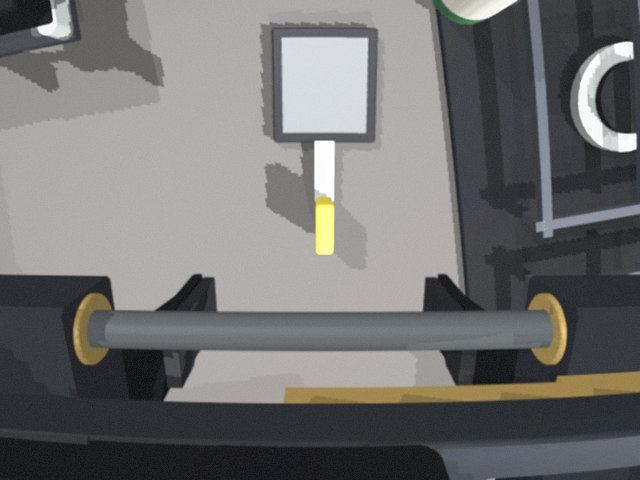

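Emit:
arm_command([
  {"gripper": 100, "dx": 0, "dy": 0, "dz": 0, "spin": 0},
  {"gripper": 100, "dx": 0, "dy": 0, "dz": 0.04, "spin": 0},
  {"gripper": 100, "dx": 0, "dy": 0, "dz": 0.04, "spin": 0},
  {"gripper": 100, "dx": 0, "dy": 0, "dz": 0.04, "spin": 0},
  {"gripper": 100, "dx": 0, "dy": 0, "dz": 0.03, "spin": 0},
  {"gripper": 100, "dx": 0, "dy": 0, "dz": 0.022, "spin": 0},
  {"gripper": 100, "dx": 0, "dy": 0, "dz": 0.014, "spin": 0},
  {"gripper": 100, "dx": 0, "dy": 0, "dz": 0, "spin": 0},
], grip_force=60)

```text
time: 25.05
ee_pos: [0.4173, -0.3571, 0.0157]
eef_rot: [0.996, -0.087, -0.0, -0.0]
ft_force: [0.5, -0.3, 0.2]
width: 0.087
```

Run:
```python
from mv import *
im=cams.camera('wrist'); cv2.imwrite('pics/w15.png',im[:,:,::-1]); s=read_state();print(s['time'],s['ee_pos'])
```

```text
25.1 [ 0.41772049 -0.35767891  0.01646358]
```

View pics/w15.png

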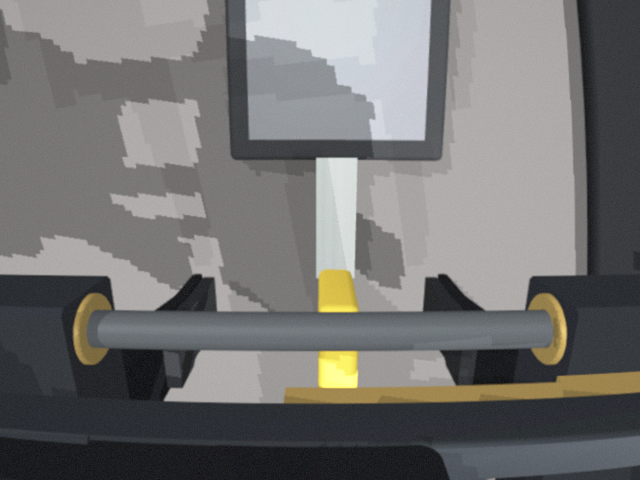

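Emit:
arm_command([
  {"gripper": 100, "dx": -0.003, "dy": 0.007, "dz": 0, "spin": 0},
  {"gripper": 100, "dx": 0, "dy": 0, "dz": 0, "spin": 0},
  {"gripper": 0, "dx": 0, "dy": 0, "dz": 0, "spin": 0},
  {"gripper": 0, "dx": 0, "dy": 0, "dz": 0, "spin": 0},
  {"gripper": 0, "dx": 0, "dy": 0, "dz": 0, "spin": 0},
  {"gripper": 0, "dx": 0, "dy": 0, "dz": 0, "spin": 0},
  {"gripper": 0, "dx": 0, "dy": 0, "dz": 0, "spin": 0},
  {"gripper": 0, "dx": 0, "dy": 0, "dz": 0, "spin": 0},
])

```text
time: 26.1
ee_pos: [0.4131, -0.3645, 0.016]
eef_rot: [0.996, -0.087, 0.0, 0.0]
ft_force: [-0.1, -0.1, 0.2]
width: 0.0349
```

Emit:
arm_command([
  {"gripper": 0, "dx": 0, "dy": 0, "dz": 0, "spin": 0},
  {"gripper": 0, "dx": 0, "dy": 0, "dz": -0.03, "spin": 0},
  {"gripper": 0, "dx": 0, "dy": 0, "dz": -0.04, "spin": 0},
  {"gripper": 0, "dx": 0, "dy": 0, "dz": -0.04, "spin": 0},
  {"gripper": 0, "dx": 0, "dy": 0, "dz": 0, "spin": -3.5},
  {"gripper": 0, "dx": 0, "dy": 0, "dz": 0, "spin": -3.5},
  {"gripper": 0, "dx": 0, "dy": 0, "dz": 0, "spin": 0},
  {"gripper": 0, "dx": 0, "dy": 0, "dz": 0, "spin": 0},
])

```text
time: 27.1
ee_pos: [0.4131, -0.3645, 0.126]
eef_rot: [1.0, -0.027, -0.0, -0.0]
ft_force: [0.2, -0.4, -0.1]
width: 0.0001
```

Run:
```python
from mv import *
im=cams.camera('wrist'); cv2.imwrite('pics/w16.png',im[:,:,::-1]); s=read_state();print(s['time'],s['ee_pos'],s['width'])
plan(.43,-.0185,.12,-93.45)
```

```text
27.15 [ 0.41308786 -0.36446248  0.12596569] 0.0006617133794031531
d(tool)=[-0.0017 -0.3464  0.006 ] |tilt z=[-1.e-04  1.e-04 -1.e+00]| yaz=-93.07 spin=0.38 d(after spin)=[-0.0039 -0.3464  0.006 ]
```

View pics/w16.png

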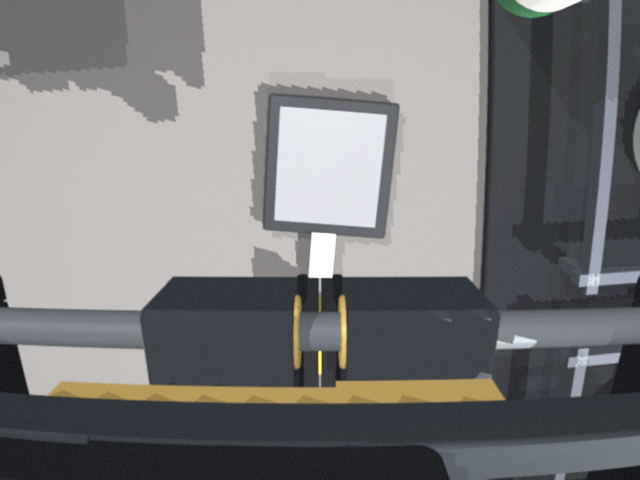

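The fingers weren't shut before the lift (I allowed too few rows), so the pan stayed on the counter. Repeating.

Emit:
arm_command([
  {"gripper": 100, "dx": 0, "dy": 0, "dz": 0, "spin": 3.5},
  {"gripper": 100, "dx": 0, "dy": 0, "dz": 0, "spin": 3.5},
  {"gripper": 100, "dx": 0, "dy": 0, "dz": 0, "spin": 0},
  {"gripper": 100, "dx": 0, "dy": 0, "dz": 0, "spin": 0},
  {"gripper": 100, "dx": 0, "dy": 0, "dz": 0, "spin": 0},
  {"gripper": 100, "dx": 0, "dy": 0, "dz": 0, "spin": 0},
  {"gripper": 100, "dx": 0, "dy": 0, "dz": 0, "spin": 0},
  {"gripper": 100, "dx": 0, "dy": 0, "dz": 0, "spin": 0},
])

```text
time: 28.15
ee_pos: [0.4131, -0.3645, 0.1261]
eef_rot: [0.996, -0.087, 0.0, 0.0]
ft_force: [-1.2, 0.3, -0.5]
width: 0.0722
```

Run:
```python
from mv import *
im=cams.camera('wrist'); cv2.imwrite('pics/w17.png',im[:,:,::-1]); s=read_state();print(s['time'],s['ee_pos'],s['width'])
plan(.413,-.3645,.0155,-100.5)
```

```text
28.2 [ 0.41313574 -0.3645159   0.12608029] 0.07684892837154135
d(tool)=[-1.000e-04 -0.000e+00  1.106e-01] |tilt z=[ 1.e-04 -1.e-04 -1.e+00]| yaz=-100.01 spin=0.49 d(after spin)=[-1.000e-04  0.000e+00  1.106e-01]
```

View pics/w17.png

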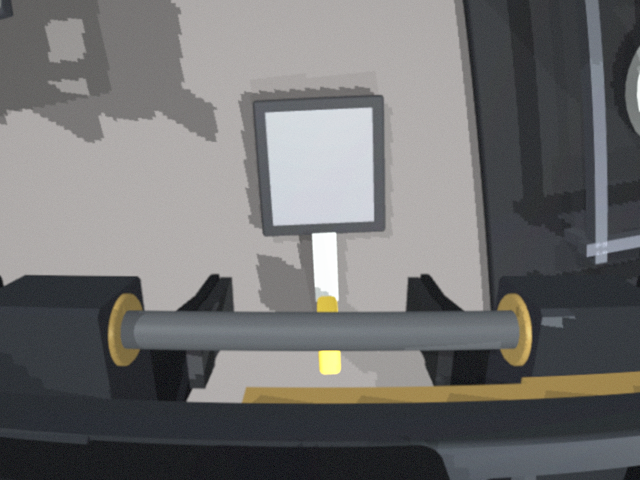

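Emit:
arm_command([
  {"gripper": 100, "dx": 0, "dy": 0.003, "dz": 0, "spin": -2},
  {"gripper": 100, "dx": 0, "dy": 0, "dz": 0.03, "spin": 0},
  {"gripper": 100, "dx": 0, "dy": 0, "dz": 0.03, "spin": 0},
  {"gripper": 100, "dx": 0, "dy": 0, "dz": 0.03, "spin": 0},
  {"gripper": 100, "dx": 0, "dy": 0, "dz": 0.02, "spin": 0},
  {"gripper": 100, "dx": 0, "dy": 0, "dz": 0, "spin": 0},
  {"gripper": 0, "dx": 0, "dy": 0, "dz": 0, "spin": 0},
  {"gripper": 0, "dx": 0, "dy": 0, "dz": 0, "spin": 0},
])

```text
time: 29.2
ee_pos: [0.4132, -0.368, 0.0172]
eef_rot: [0.998, -0.07, 0.001, 0.001]
ft_force: [-1.0, -0.1, -0.7]
width: 0.0741
```

Emit:
arm_command([
  {"gripper": 0, "dx": 0, "dy": 0, "dz": 0, "spin": 0},
  {"gripper": 0, "dx": 0, "dy": 0, "dz": 0, "spin": 0},
  {"gripper": 0, "dx": 0, "dy": 0, "dz": 0, "spin": 0},
  {"gripper": 0, "dx": 0, "dy": 0, "dz": 0, "spin": 0},
  {"gripper": 0, "dx": 0, "dy": 0, "dz": 0, "spin": 0},
  {"gripper": 0, "dx": 0, "dy": 0, "dz": 0, "spin": 0},
  {"gripper": 0, "dx": 0, "dy": 0, "dz": 0, "spin": 0},
  {"gripper": 0, "dx": 0, "dy": 0, "dz": 0, "spin": 0},
])

```text
time: 30.2
ee_pos: [0.4126, -0.3675, 0.0161]
eef_rot: [0.998, -0.07, 0.0, 0.0]
ft_force: [-0.3, -0.4, 0.7]
width: 0.0016
```

Run:
```python
from mv import *
im=cams.camera('wrist'); cv2.imwrite('pics/w18.png',im[:,:,::-1]); s=read_state();print(s['time'],s['ee_pos'],s['width'])
```

```text
30.25 [ 0.4126032  -0.36744954  0.01606453] 0.0008657561919021313
```

View pics/w18.png

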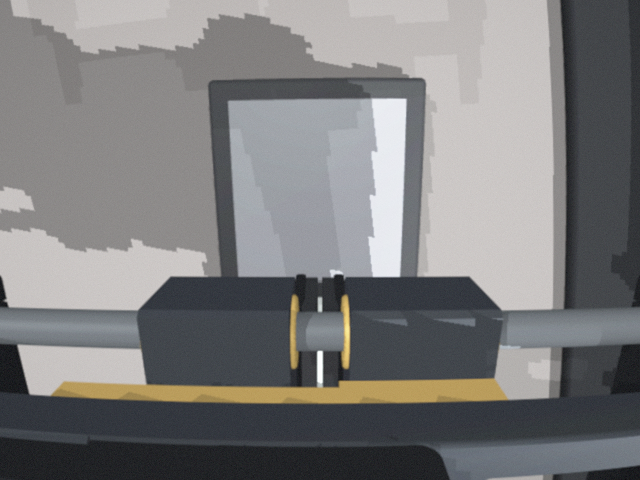

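The pan has moved about 55 mm towards the robot: its front edge is at row 80 and the fingers have closed over its neck. I'll go up and measure it again.

Emit:
arm_command([
  {"gripper": 0, "dx": 0, "dy": 0, "dz": -0.03, "spin": 0},
  {"gripper": 0, "dx": 0, "dy": 0, "dz": -0.03, "spin": 0},
  {"gripper": 100, "dx": 0, "dy": 0, "dz": -0.04, "spin": 0},
  {"gripper": 100, "dx": 0, "dy": 0, "dz": -0.05, "spin": 0},
  {"gripper": 100, "dx": -0.04, "dy": 0, "dz": -0.04, "spin": 0},
  {"gripper": 100, "dx": -0.03, "dy": 0, "dz": 0, "spin": 0},
  {"gripper": 100, "dx": 0, "dy": 0, "dz": 0, "spin": 0},
  {"gripper": 100, "dx": 0, "dy": 0, "dz": 0, "spin": 0},
])

```text
time: 31.25
ee_pos: [0.3438, -0.3575, 0.206]
eef_rot: [0.998, -0.07, 0.0, -0.0]
ft_force: [-0.2, 0.0, -0.3]
width: 0.0527
```

Emit:
arm_command([
  {"gripper": 100, "dx": 0, "dy": 0, "dz": 0, "spin": 0},
  {"gripper": 100, "dx": 0, "dy": 0, "dz": 0, "spin": 0},
  {"gripper": 100, "dx": 0, "dy": 0, "dz": 0, "spin": 0},
  {"gripper": 100, "dx": 0, "dy": 0, "dz": 0, "spin": 0},
  {"gripper": 100, "dx": 0, "dy": 0, "dz": 0, "spin": 0},
  {"gripper": 100, "dx": 0, "dy": 0, "dz": 0, "spin": 0},
  {"gripper": 100, "dx": 0, "dy": 0, "dz": 0, "spin": 0},
  {"gripper": 100, "dx": 0, "dy": 0, "dz": 0, "spin": 0},
])

```text
time: 32.25
ee_pos: [0.3433, -0.3577, 0.2061]
eef_rot: [0.998, -0.07, 0.0, 0.0]
ft_force: [0.4, -0.2, 0.2]
width: 0.087
```

Run:
```python
from mv import *
im=cams.camera('wrist'); cv2.imwrite('pics/w19.png',im[:,:,::-1]); s=read_state();print(s['time'],s['ee_pos'],s['width'])
```

```text
32.3 [ 0.34328728 -0.35772226  0.2061041 ] 0.08702978654057683
```

View pics/w19.png

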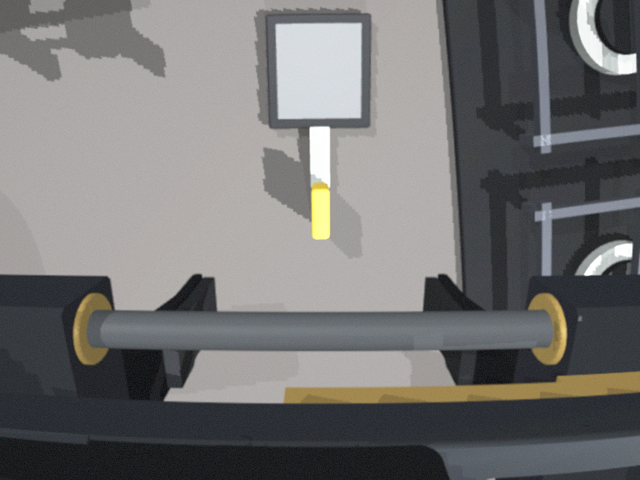

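Run:
```python
from fit import *
import mv
i=info('wrist')
sl=[[.045,.042,.012],[.045,-.042,.012],[-.045,-.042,.012],[-.045,.042,.012],[-.13,-.007,.05],[-.13,.007,.05]]
uv=np.array([(266,14),(371,14),(368,127),(270,128),(329,238),(313,239)],float)
q0=at(i,uv.mean(0)[None],.01)[0]
q,e=fit(i,uv,sl,[q0[0],q0[1],-.1]); print(q.round(4),np.degrees(q[2]),e.tolist())
x=q[0]-.104*np.cos(q[2])-.001; y=q[1]-.104*np.sin(q[2])-.0018
print(x,y); mv.plan(x,y,.0155,np.degrees(q[2])-90)
```

```text
[ 0.4555 -0.3718 -0.1299] -7.443327396222943 [[0.6, 0.1], [0.3, 1.3], [2.1, 0.5], [1.0, 0.6], [0.5, 0.7], [1.3, 0.1]]
0.351376945251155 -0.36013977612778497
d(tool)=[0.0083 0.0012 0.1906] |tilt z=[ 1.e-04 -1.e-04 -1.e+00]| yaz=-98.01 spin=-0.57 d(after spin)=[0.0083 0.0013 0.1906]
```

Emit:
arm_command([
  {"gripper": 100, "dx": 0.008, "dy": 0.001, "dz": 0.03, "spin": -0.5},
  {"gripper": 100, "dx": 0, "dy": 0, "dz": 0.04, "spin": 0},
  {"gripper": 100, "dx": 0, "dy": 0, "dz": 0.04, "spin": 0},
  {"gripper": 100, "dx": 0, "dy": 0, "dz": 0.04, "spin": 0},
  {"gripper": 100, "dx": 0, "dy": 0, "dz": 0.025, "spin": 0},
  {"gripper": 100, "dx": 0, "dy": 0, "dz": 0.015, "spin": 0},
  {"gripper": 100, "dx": 0, "dy": 0, "dz": 0, "spin": 0},
  {"gripper": 0, "dx": 0, "dy": 0, "dz": 0, "spin": 0},
])

```text
time: 33.3
ee_pos: [0.3517, -0.3604, 0.0171]
eef_rot: [0.998, -0.065, 0.001, 0.001]
ft_force: [0.5, 0.6, -0.7]
width: 0.0826
```

Emit:
arm_command([
  {"gripper": 0, "dx": 0, "dy": 0, "dz": 0, "spin": 0},
  {"gripper": 0, "dx": 0, "dy": 0, "dz": 0, "spin": 0},
  {"gripper": 0, "dx": 0, "dy": 0, "dz": 0, "spin": 0},
  {"gripper": 0, "dx": 0, "dy": 0, "dz": 0, "spin": 0},
  {"gripper": 0, "dx": 0, "dy": 0, "dz": 0, "spin": 0},
  {"gripper": 0, "dx": 0, "dy": 0, "dz": 0, "spin": 0},
  {"gripper": 0, "dx": 0, "dy": 0, "dz": 0, "spin": 0},
  {"gripper": 0, "dx": 0, "dy": 0, "dz": 0, "spin": 0},
])

```text
time: 34.3
ee_pos: [0.3511, -0.3597, 0.016]
eef_rot: [0.998, -0.065, -0.0, -0.0]
ft_force: [-0.1, 0.3, 0.4]
width: 0.0136
```

Run:
```python
from mv import *
im=cams.camera('wrist'); cv2.imwrite('pics/w20.png',im[:,:,::-1]); s=read_state();print(s['time'],s['ee_pos'],s['width'])
plan(0,0,0,-93.45)
```

```text
34.35 [ 0.35107105 -0.35970536  0.0160236 ] 0.013253383174596536
d(tool)=[-0.395  -0.3108  0.0161] |tilt z=[-1.e-04  1.e-04 -1.e+00]| yaz=-97.50 spin=-4.05 d(after spin)=[-0.3721 -0.3379  0.016 ]
```

View pics/w20.png

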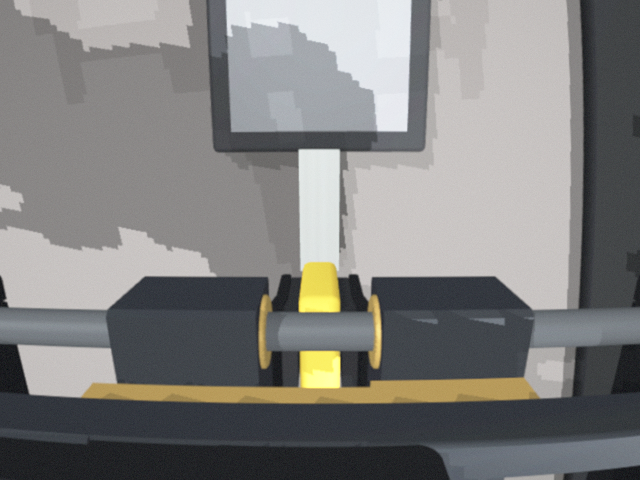

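Emit:
arm_command([
  {"gripper": 0, "dx": 0, "dy": 0, "dz": -0.02, "spin": 0},
  {"gripper": 0, "dx": 0, "dy": 0, "dz": -0.03, "spin": 0},
  {"gripper": 0, "dx": 0, "dy": 0, "dz": -0.03, "spin": 0},
  {"gripper": 0, "dx": 0, "dy": 0, "dz": -0.02, "spin": 0},
  {"gripper": 0, "dx": 0, "dy": 0, "dz": 0, "spin": -4},
  {"gripper": 0, "dx": 0, "dy": 0, "dz": 0, "spin": 0},
  {"gripper": 0, "dx": 0, "dy": 0, "dz": 0, "spin": 0},
  {"gripper": 0, "dx": 0, "dy": 0, "dz": 0, "spin": 0},
])

```text
time: 35.35
ee_pos: [0.3509, -0.3596, 0.1157]
eef_rot: [1.0, -0.031, -0.0, -0.0]
ft_force: [-0.1, -0.7, -2.9]
width: 0.0137
```

Run:
```python
from mv import *
plan(.4248,-.0197,.044,-93.45); print(read_state()['width'])
```

```text
d(tool)=[ 0.0527 -0.3438  0.0718] |tilt z=[-5.e-04  5.e-04 -1.e+00]| yaz=-93.56 spin=-0.11 d(after spin)=[ 0.0533 -0.3438  0.0717]
0.01372964296131462
```

Emit:
arm_command([
  {"gripper": 0, "dx": 0.005, "dy": -0.03, "dz": 0, "spin": -0.1},
  {"gripper": 0, "dx": 0.008, "dy": -0.054, "dz": 0, "spin": 0},
  {"gripper": 0, "dx": 0.008, "dy": -0.055, "dz": 0, "spin": 0},
  {"gripper": 0, "dx": 0.008, "dy": -0.055, "dz": 0, "spin": 0},
  {"gripper": 0, "dx": 0.008, "dy": -0.055, "dz": 0, "spin": 0},
  {"gripper": 0, "dx": 0.008, "dy": -0.055, "dz": 0, "spin": 0},
  {"gripper": 0, "dx": 0.008, "dy": -0.04, "dz": 0, "spin": 0},
  {"gripper": 0, "dx": 0, "dy": 0, "dz": 0, "spin": 0},
])

```text
time: 36.35
ee_pos: [0.425, -0.0164, 0.1162]
eef_rot: [1.0, -0.027, 0.0, -0.0]
ft_force: [-0.4, -0.8, -3.1]
width: 0.0138
```

Emit:
arm_command([
  {"gripper": 0, "dx": 0, "dy": 0, "dz": 0.02, "spin": 0},
  {"gripper": 0, "dx": 0, "dy": 0, "dz": 0.03, "spin": 0},
  {"gripper": 0, "dx": 0, "dy": 0, "dz": 0.02, "spin": 0},
  {"gripper": 0, "dx": 0, "dy": 0, "dz": 0, "spin": 0},
  {"gripper": 0, "dx": 0, "dy": 0, "dz": 0, "spin": 0},
  {"gripper": 0, "dx": 0, "dy": 0, "dz": 0, "spin": 0},
  {"gripper": 0, "dx": 0, "dy": 0, "dz": 0, "spin": 0},
  {"gripper": 0, "dx": 0, "dy": 0, "dz": 0, "spin": 0},
])

```text
time: 37.35
ee_pos: [0.4247, -0.0197, 0.0463]
eef_rot: [1.0, -0.03, 0.0, 0.0]
ft_force: [-0.6, 0.3, -2.9]
width: 0.0139
```

Run:
```python
from mv import *
im=cams.camera('wrist'); cv2.imwrite('pics/w21.png',im[:,:,::-1]); s=read_state();print(s['time'],s['ee_pos'],s['width'])
plan(.4248,-.0197,.044,-93.45)
im=cams.camera('top'); crop(im,270,160,390,240,'pics/t21.png',6)
```

```text
37.4 [ 0.42461649 -0.01961155  0.04623775] 0.013534672148206018
d(tool)=[0.0002 0.0001 0.0022] |tilt z=[ 4.e-04 -2.e-04 -1.e+00]| yaz=-93.41 spin=0.04 d(after spin)=[0.0002 0.0001 0.0022]
```

View pics/w21.png

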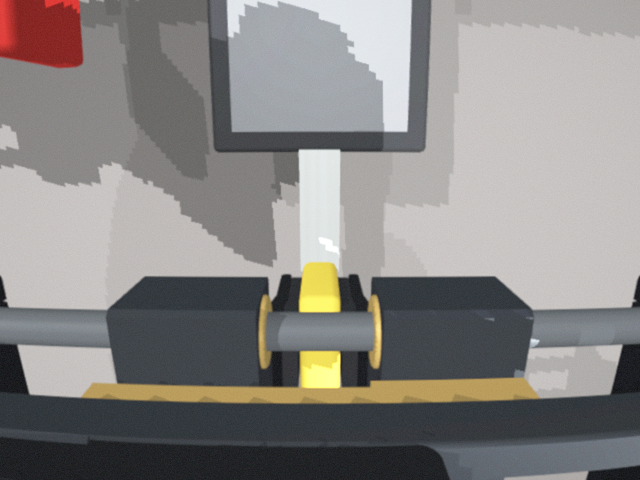

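View pics/t21.png

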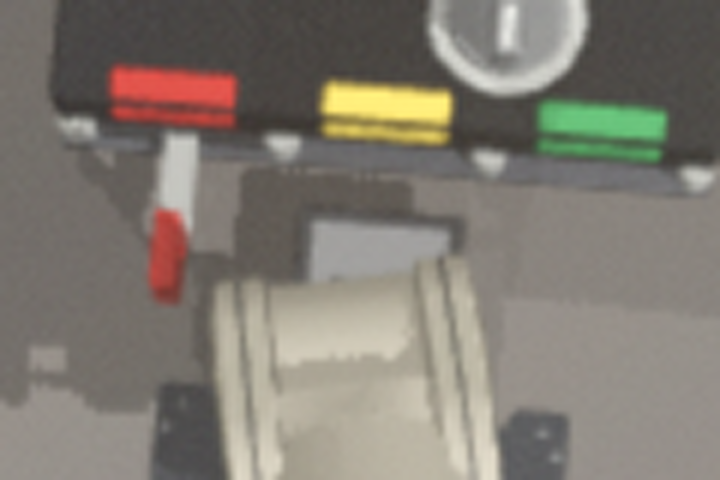

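Emit:
arm_command([
  {"gripper": 0, "dx": 0, "dy": 0, "dz": 0.002, "spin": 0},
  {"gripper": 0, "dx": 0.008, "dy": 0, "dz": 0, "spin": 0},
  {"gripper": 0, "dx": 0.008, "dy": 0, "dz": 0, "spin": 0},
  {"gripper": 0, "dx": 0.008, "dy": 0, "dz": 0, "spin": 0},
  {"gripper": 0, "dx": 0.008, "dy": 0, "dz": 0, "spin": 0},
  {"gripper": 0, "dx": 0.008, "dy": 0, "dz": 0, "spin": 0},
  {"gripper": 0, "dx": 0.008, "dy": 0, "dz": 0, "spin": 0},
  {"gripper": 0, "dx": 0, "dy": 0, "dz": 0, "spin": 0},
])

```text
time: 38.45
ee_pos: [0.4729, -0.0224, 0.044]
eef_rot: [1.0, -0.03, 0.0, -0.0]
ft_force: [-0.5, -0.5, -2.8]
width: 0.0137
```

Emit:
arm_command([
  {"gripper": 0, "dx": 0.008, "dy": 0, "dz": 0, "spin": 0},
  {"gripper": 0, "dx": 0.008, "dy": 0, "dz": 0, "spin": 0},
  {"gripper": 0, "dx": 0.008, "dy": 0, "dz": 0, "spin": 0},
  {"gripper": 0, "dx": 0.008, "dy": 0, "dz": 0, "spin": 0},
  {"gripper": 0, "dx": 0.008, "dy": 0, "dz": 0, "spin": 0},
  {"gripper": 0, "dx": 0.008, "dy": 0, "dz": 0, "spin": 0},
  {"gripper": 0, "dx": 0.006, "dy": 0, "dz": 0, "spin": 0},
  {"gripper": 0, "dx": 0, "dy": 0, "dz": 0.003, "spin": 0},
])

```text
time: 39.45
ee_pos: [0.5269, -0.0256, 0.0411]
eef_rot: [1.0, -0.03, 0.0, -0.0]
ft_force: [-0.7, 0.3, -2.6]
width: 0.0135
```

Emit:
arm_command([
  {"gripper": 0, "dx": 0.003, "dy": 0, "dz": 0, "spin": 0},
  {"gripper": 0, "dx": 0.003, "dy": 0, "dz": 0, "spin": 0},
  {"gripper": 0, "dx": 0.003, "dy": 0, "dz": 0, "spin": 0},
  {"gripper": 0, "dx": 0.003, "dy": 0, "dz": 0, "spin": 0},
  {"gripper": 0, "dx": 0.003, "dy": 0, "dz": 0, "spin": 0},
  {"gripper": 0, "dx": 0.002, "dy": 0, "dz": 0, "spin": 0},
  {"gripper": 0, "dx": 0, "dy": 0, "dz": 0, "spin": 0},
  {"gripper": 0, "dx": 0, "dy": 0, "dz": 0, "spin": 0},
])

```text
time: 40.45
ee_pos: [0.5432, -0.0266, 0.041]
eef_rot: [1.0, -0.03, -0.0, 0.0]
ft_force: [-0.5, -0.4, -2.5]
width: 0.0135
```

Emit:
arm_command([
  {"gripper": 0, "dx": 0.001, "dy": 0, "dz": 0.001, "spin": 0},
  {"gripper": 0, "dx": 0.001, "dy": 0, "dz": 0.0005, "spin": 0},
  {"gripper": 0, "dx": 0.001, "dy": 0, "dz": 0, "spin": 0},
  {"gripper": 0, "dx": 0.001, "dy": 0, "dz": 0, "spin": 0},
  {"gripper": 0, "dx": 0, "dy": 0, "dz": 0, "spin": 0},
  {"gripper": 0, "dx": 0, "dy": 0, "dz": 0, "spin": 0},
  {"gripper": 0, "dx": 0, "dy": 0, "dz": 0, "spin": 0},
  {"gripper": 0, "dx": 0, "dy": 0, "dz": 0, "spin": 0},
])

```text
time: 41.45
ee_pos: [0.545, -0.0267, 0.0398]
eef_rot: [1.0, -0.03, -0.002, 0.001]
ft_force: [-17.0, 1.0, 15.7]
width: 0.0135
```

Emit:
arm_command([
  {"gripper": 0, "dx": -0.002, "dy": 0, "dz": -0.0005, "spin": 0},
  {"gripper": 100, "dx": 0, "dy": 0, "dz": 0, "spin": 0},
  {"gripper": 100, "dx": 0, "dy": 0, "dz": 0, "spin": 0},
  {"gripper": 100, "dx": 0, "dy": 0, "dz": 0, "spin": 0},
  {"gripper": 100, "dx": 0, "dy": 0, "dz": 0, "spin": 0},
  {"gripper": 100, "dx": 0, "dy": 0, "dz": 0, "spin": 0},
  {"gripper": 100, "dx": 0, "dy": 0, "dz": 0, "spin": 0},
  {"gripper": 100, "dx": 0, "dy": 0, "dz": 0, "spin": 0},
])

```text
time: 42.45
ee_pos: [0.5453, -0.0268, 0.04]
eef_rot: [1.0, -0.03, 0.0, 0.0]
ft_force: [-0.1, -0.6, -0.6]
width: 0.0755
```

Emit:
arm_command([
  {"gripper": 100, "dx": 0, "dy": 0, "dz": -0.03, "spin": 0},
  {"gripper": 100, "dx": 0, "dy": 0, "dz": -0.05, "spin": 0},
  {"gripper": 100, "dx": 0, "dy": 0, "dz": -0.05, "spin": 0},
  {"gripper": 100, "dx": 0, "dy": 0, "dz": -0.05, "spin": 0},
  {"gripper": 100, "dx": 0, "dy": 0, "dz": -0.05, "spin": -10},
  {"gripper": 100, "dx": 0, "dy": 0, "dz": 0, "spin": -10},
  {"gripper": 100, "dx": 0, "dy": 0, "dz": 0, "spin": -10},
  {"gripper": 100, "dx": 0, "dy": 0, "dz": 0, "spin": -10},
])

```text
time: 43.45
ee_pos: [0.5452, -0.0267, 0.2701]
eef_rot: [0.949, 0.317, 0.0, 0.0]
ft_force: [0.2, 0.5, 0.2]
width: 0.0873
```

Emit:
arm_command([
  {"gripper": 100, "dx": 0, "dy": 0, "dz": 0, "spin": -10},
  {"gripper": 100, "dx": 0, "dy": 0, "dz": 0, "spin": -10},
  {"gripper": 100, "dx": 0, "dy": 0, "dz": 0, "spin": -10},
  {"gripper": 100, "dx": 0, "dy": 0, "dz": 0, "spin": -10},
  {"gripper": 100, "dx": 0, "dy": 0, "dz": 0, "spin": -10},
  {"gripper": 100, "dx": 0, "dy": 0, "dz": 0, "spin": -10},
  {"gripper": 100, "dx": 0, "dy": 0, "dz": 0, "spin": -10},
  {"gripper": 100, "dx": 0, "dy": 0, "dz": 0, "spin": -10},
])

```text
time: 44.45
ee_pos: [0.5452, -0.0267, 0.2701]
eef_rot: [0.523, 0.852, -0.0, 0.0]
ft_force: [1.5, -0.3, -0.0]
width: 0.0869
```

Emit:
arm_command([
  {"gripper": 100, "dx": 0, "dy": 0, "dz": 0, "spin": -10},
  {"gripper": 100, "dx": 0, "dy": 0, "dz": 0, "spin": -10},
  {"gripper": 100, "dx": 0, "dy": 0, "dz": 0, "spin": -10},
  {"gripper": 100, "dx": 0, "dy": 0, "dz": 0, "spin": -10},
  {"gripper": 100, "dx": 0, "dy": 0, "dz": 0, "spin": -10},
  {"gripper": 100, "dx": 0, "dy": 0, "dz": 0, "spin": -10},
  {"gripper": 100, "dx": 0, "dy": 0, "dz": 0, "spin": 0},
  {"gripper": 100, "dx": 0, "dy": 0, "dz": 0, "spin": 0},
])

```text
time: 45.45
ee_pos: [0.5453, -0.0268, 0.2701]
eef_rot: [0.032, 0.999, -0.0, 0.0]
ft_force: [-0.8, 0.3, 0.1]
width: 0.0872
```

Run:
```python
from mv import *
im=cams.camera('wrist'); cv2.imwrite('pics/w22.png',im[:,:,::-1]); s=read_state();print(s['time'],s['ee_pos'],s['joint_positions'])
plan(.66,-.088,.27,86.5)
im=cams.camera('top'); cv2.imwrite('pics/t22.png',im[:,:,::-1])
im=cams.camera('scene'); cv2.imwrite('pics/s22.png',im[:,:,::-1])
```

```text
45.5 [ 0.54525275 -0.02676633  0.27006744] [ 0.79664843  0.25925738 -0.97766209  1.55950316  0.21629098  1.43798315
  1.31381174]
d(tool)=[-1.184e-01 -5.390e-02  1.000e-04] |tilt z=[ 1.e-04 -1.e-04 -1.e+00]| yaz=86.40 spin=-0.10 d(after spin)=[-1.183e-01 -5.410e-02  1.000e-04]
```

View pics/w22.png

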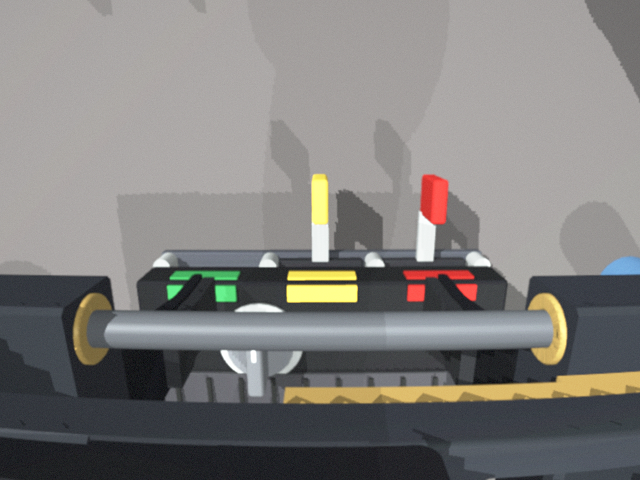

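View pics/t22.png

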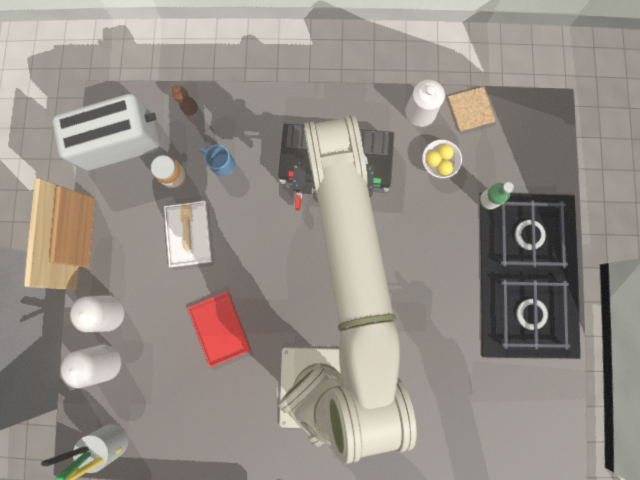

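View pics/s22.png

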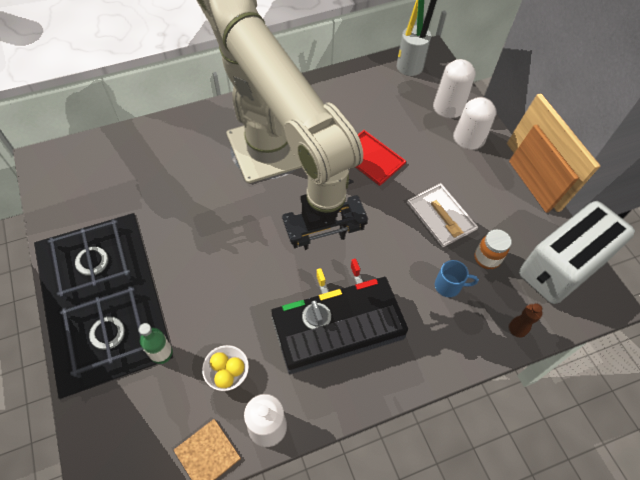

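Run:
```python
import cv2,numpy as np
a=cv2.imread('pics/t13.png')[190:280,155:225];b=cv2.imread('pics/t22.png')[190:280,155:225]
c=cv2.resize(np.hstack([a,b]),None,fx=5,fy=5,interpolation=cv2.INTER_CUBIC); cv2.imwrite('pics/tr.png',c)
```

```text
(no output)
```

View pics/tr.png

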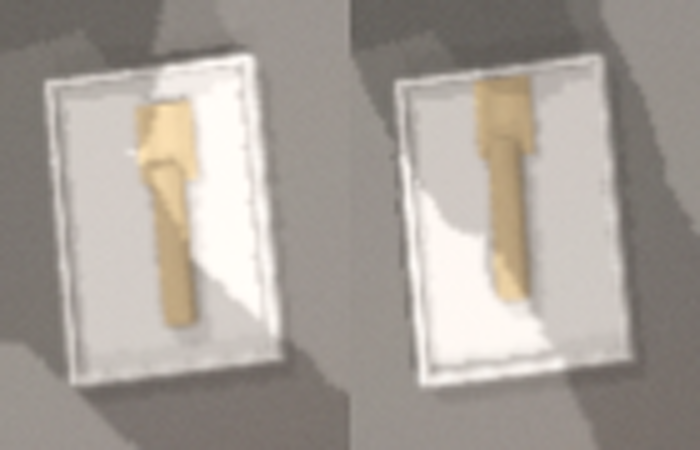

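Run:
```python
from fit import *
j=info('top')
m=[[.07,.018,.012],[.07,-.018,.012],[-.07,-.01,.021],[-.07,.01,.021]]
T=np.array([.4492,.4132]);th=.1489
for n,pts in [('old',[(138,106),(190,100),(195,323),(166,327)]),('new',[(126,80),(180,75),(178,297),(148,300)])]:
    uv=px(pts,155,190,5); q,e=fit(j,uv,m,[.45,.41,.1]); d=q[:2]-T
    c,s=np.cos(th),np.sin(th); print(n,q.round(4),'in tray',(c*d[0]+s*d[1]).round(4),(-s*d[0]+c*d[1]).round(4),e.max(1))
```

```text
old [0.4527 0.4071 0.1492] in tray 0.0025 -0.0066 [0.5 0.5 0.3 0.3]
new [0.4686 0.4169 0.1223] in tray 0.0197 0.0008 [0.3 0.3 0.2 0.2]
```

Run:
```python
from fit import *
im=cv2.imread('pics/w22.png')[:,:,::-1]
im=im.copy(); i=info('wrist')
a=np.linspace(0,2*np.pi,60)
c=np.array([.660,-.089])
th=np.radians(-3.45);u=np.array([np.cos(th),np.sin(th)]);v=np.array([-u[1],u[0]])
P=np.c_[c+.03*np.c_[np.cos(a),np.sin(a)],np.full(60,.104)]
p=proj(i,P)
B=[np.r_[c+sx*.029*u+sy*.007*v,.135] for sx,sy in [(1,1),(1,-1),(-1,-1),(-1,1)]]; b=proj(i,B)
z=cv2.resize(im[290:420,190:340],None,fx=5,fy=5,interpolation=cv2.INTER_CUBIC)
f=lambda q:np.int32((q-[190,290]+.5)*5)
z=np.ascontiguousarray(z); cv2.polylines(z,[f(p)],True,(255,0,0),1); cv2.polylines(z,[f(b)],True,(0,255,0),1)
cv2.imwrite('pics/k1.png',z[:,:,::-1])
```

```text
(no output)
```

View pics/k1.png

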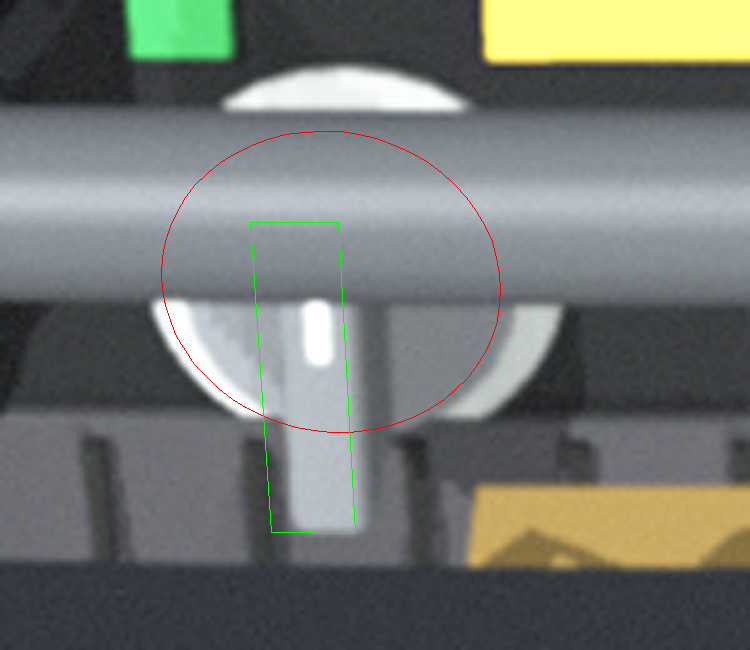

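Emit:
arm_command([
  {"gripper": 100, "dx": -0.04, "dy": -0.018, "dz": 0, "spin": 0},
  {"gripper": 100, "dx": -0.04, "dy": -0.018, "dz": 0, "spin": 0},
  {"gripper": 100, "dx": -0.04, "dy": -0.018, "dz": 0, "spin": 0},
  {"gripper": 100, "dx": 0, "dy": 0, "dz": 0, "spin": 0},
  {"gripper": 100, "dx": 0, "dy": 0, "dz": 0, "spin": 0},
  {"gripper": 100, "dx": 0, "dy": 0, "dz": 0, "spin": 0},
  {"gripper": 100, "dx": 0, "dy": 0, "dz": 0, "spin": 0},
  {"gripper": 100, "dx": 0, "dy": 0, "dz": 0, "spin": 0},
])

```text
time: 46.6
ee_pos: [0.6616, -0.0878, 0.2705]
eef_rot: [0.03, 1.0, -0.0, 0.0]
ft_force: [0.8, 1.0, -0.9]
width: 0.087
```

Run:
```python
from mv import *
im=cams.camera('wrist'); cv2.imwrite('pics/w23.png',im[:,:,::-1]); s=read_state();print(s['time'],s['ee_pos'])
crop(im,220,150,420,300,'pics/w23c.png',4)
im=cams.camera('top'); cv2.imwrite('pics/t23.png',im[:,:,::-1])
```

```text
46.65 [ 0.66165894 -0.08781992  0.27038162]
```

View pics/w23.png

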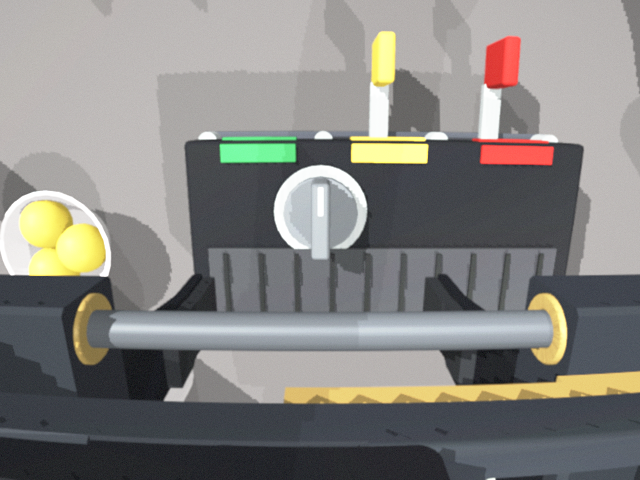

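View pics/w23c.png

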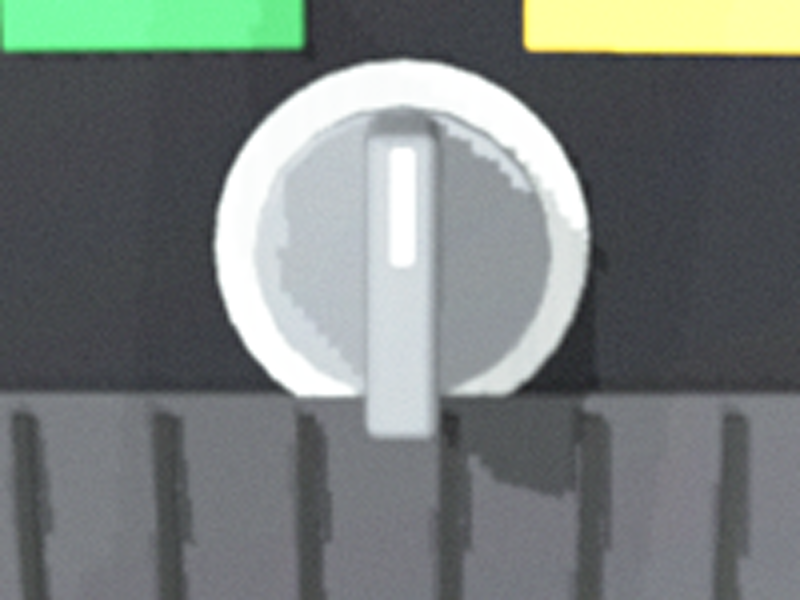

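Run:
```python
from fit import *
import mv
i=info('wrist'); P=at(i,px([(366,133),(436,133),(434,437),(366,437)],220,150,4),.135); print(P,P.mean(0))
m=P.mean(0); mv.plan(m[0],m[1],.11,86.5)
```

```text
[[ 0.63149916 -0.09086872  0.135     ]
 [ 0.63224834 -0.0784131   0.135     ]
 [ 0.68903317 -0.08188731  0.135     ]
 [ 0.68826882 -0.09456554  0.135     ]] [ 0.66026237 -0.08643367  0.135     ]
d(tool)=[0.0016 0.0014 0.1603] |tilt z=[ 3.e-04 -4.e-04 -1.e+00]| yaz=86.59 spin=0.09 d(after spin)=[0.0015 0.0013 0.1603]
```

Emit:
arm_command([
  {"gripper": 100, "dx": 0.0015, "dy": 0.001, "dz": 0.02, "spin": 0},
  {"gripper": 100, "dx": 0, "dy": 0, "dz": 0.03, "spin": 0},
  {"gripper": 100, "dx": 0, "dy": 0, "dz": 0.03, "spin": 0},
  {"gripper": 100, "dx": 0, "dy": 0, "dz": 0.03, "spin": 0},
  {"gripper": 100, "dx": 0, "dy": 0, "dz": 0.03, "spin": 0},
  {"gripper": 100, "dx": 0, "dy": 0, "dz": 0.02, "spin": 0},
  {"gripper": 100, "dx": 0, "dy": 0, "dz": 0, "spin": 0},
  {"gripper": 100, "dx": 0, "dy": 0, "dz": 0, "spin": 0},
], grip_force=40)

```text
time: 47.7
ee_pos: [0.6611, -0.0866, 0.1113]
eef_rot: [0.03, 1.0, -0.0, 0.001]
ft_force: [0.7, -0.1, -0.1]
width: 0.087
```

Emit:
arm_command([
  {"gripper": 0, "dx": 0, "dy": 0, "dz": 0, "spin": 0},
  {"gripper": 0, "dx": 0, "dy": 0, "dz": 0, "spin": 0},
  {"gripper": 0, "dx": 0, "dy": 0, "dz": 0, "spin": 0},
  {"gripper": 0, "dx": 0, "dy": 0, "dz": 0, "spin": 0},
  {"gripper": 0, "dx": 0, "dy": 0, "dz": 0, "spin": 0},
  {"gripper": 0, "dx": 0, "dy": 0, "dz": 0, "spin": 0},
  {"gripper": 0, "dx": 0, "dy": 0, "dz": 0, "spin": 0},
  {"gripper": 0, "dx": 0, "dy": 0, "dz": 0, "spin": 0},
])

```text
time: 48.7
ee_pos: [0.6604, -0.0867, 0.11]
eef_rot: [0.03, 1.0, -0.0, 0.0]
ft_force: [0.2, -1.2, 0.2]
width: 0.0149
```

Emit:
arm_command([
  {"gripper": 0, "dx": 0, "dy": 0, "dz": 0, "spin": 0},
  {"gripper": 0, "dx": 0, "dy": 0, "dz": 0, "spin": 0},
  {"gripper": 0, "dx": 0, "dy": 0, "dz": 0, "spin": 0},
  {"gripper": 0, "dx": 0, "dy": 0, "dz": 0, "spin": 0},
  {"gripper": 0, "dx": 0, "dy": 0, "dz": 0, "spin": 0},
  {"gripper": 0, "dx": 0, "dy": 0, "dz": 0, "spin": 0},
  {"gripper": 0, "dx": 0, "dy": 0, "dz": 0, "spin": 0},
  {"gripper": 0, "dx": 0, "dy": 0, "dz": 0, "spin": 0},
])

```text
time: 49.7
ee_pos: [0.6604, -0.0872, 0.1101]
eef_rot: [0.03, 1.0, -0.0, 0.0]
ft_force: [-1.5, -5.8, 1.3]
width: 0.0139
```

Run:
```python
from mv import *
im=cams.camera('wrist'); cv2.imwrite('pics/w24.png',im[:,:,::-1]); s=read_state();print(s['time'],s['ee_pos'],s['width'],s['ft_force'],s['torque'])
im=cams.camera('top'); crop(im,150,110,410,290,'pics/t24.png',3)
```

```text
49.75 [ 0.66038104 -0.08722533  0.11007391] 0.01358579329345797 [-1.31173821 -5.99339396  1.36962077] [-0.9358098   0.11317529 -0.02249618]
```

View pics/w24.png

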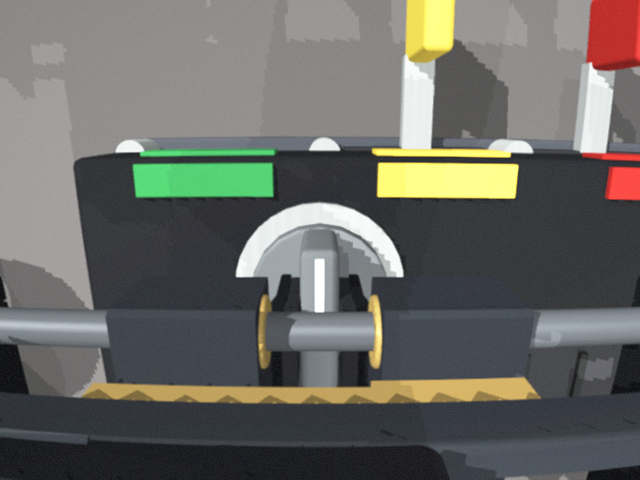

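View pics/t24.png

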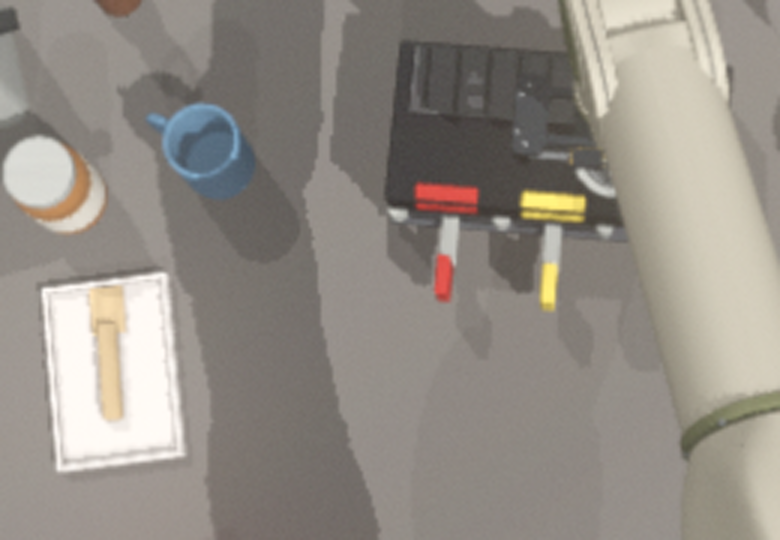

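Emit:
arm_command([
  {"gripper": 0, "dx": 0, "dy": -0.0005, "dz": 0, "spin": 6},
  {"gripper": 0, "dx": 0, "dy": 0, "dz": 0, "spin": 8},
  {"gripper": 0, "dx": 0, "dy": 0, "dz": 0, "spin": 9},
  {"gripper": 0, "dx": 0, "dy": 0, "dz": 0, "spin": 9},
  {"gripper": 0, "dx": 0, "dy": 0, "dz": 0, "spin": 9},
  {"gripper": 0, "dx": 0, "dy": 0, "dz": 0, "spin": 9},
  {"gripper": 0, "dx": 0, "dy": 0, "dz": 0, "spin": 9},
  {"gripper": 0, "dx": 0, "dy": 0, "dz": 0, "spin": 9},
], grip_force=60)

```text
time: 50.8
ee_pos: [0.6607, -0.0869, 0.1101]
eef_rot: [0.586, 0.811, 0.0, 0.0]
ft_force: [1.2, -3.4, -0.4]
width: 0.0137
```

Emit:
arm_command([
  {"gripper": 0, "dx": 0, "dy": 0, "dz": 0, "spin": 0},
  {"gripper": 0, "dx": 0, "dy": 0, "dz": 0, "spin": 0},
  {"gripper": 0, "dx": 0, "dy": 0, "dz": 0, "spin": 0},
  {"gripper": 0, "dx": 0, "dy": 0, "dz": 0, "spin": 0},
  {"gripper": 0, "dx": 0, "dy": 0, "dz": 0, "spin": 0},
  {"gripper": 0, "dx": 0, "dy": 0, "dz": 0, "spin": 0},
  {"gripper": 0, "dx": 0, "dy": 0, "dz": 0, "spin": 0},
  {"gripper": 0, "dx": 0, "dy": 0, "dz": 0, "spin": 0},
])

```text
time: 51.8
ee_pos: [0.6606, -0.0869, 0.1101]
eef_rot: [0.583, 0.812, 0.0, 0.0]
ft_force: [4.4, -0.8, -2.0]
width: 0.0139
```

Run:
```python
from mv import *
im=cams.camera('wrist'); cv2.imwrite('pics/w25.png',im[:,:,::-1]); s=read_state();print(s['time'],s['ee_pos'],s['width'],s['ft_force'],s['torque']); plan(0,0,0)
```

```text
51.85 [ 0.66061939 -0.0869171   0.11007285] 0.013441530538424382 [ 5.33665098 -1.57980255 -2.04596685] [-0.39884183 -1.19348919 -0.2590846 ]
d(tool)=[ 0.2932 -0.5984  0.1097] |tilt z=[ 6.e-04  3.e-04 -1.e+00]| yaz=18.61
```

View pics/w25.png

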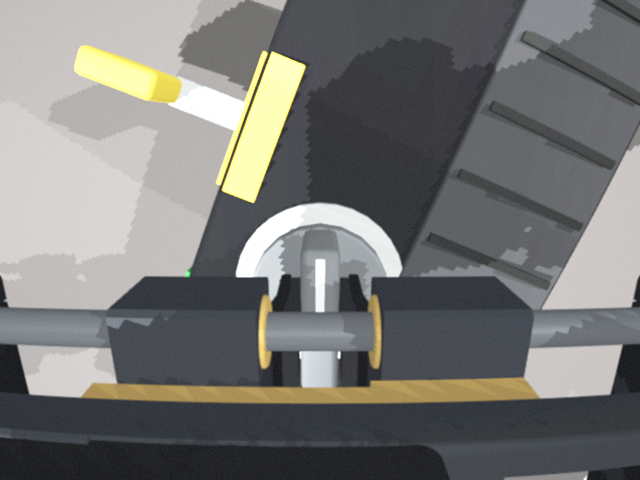

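Emit:
arm_command([
  {"gripper": 100, "dx": 0, "dy": 0, "dz": 0, "spin": 0},
  {"gripper": 100, "dx": 0, "dy": 0, "dz": 0, "spin": 0},
  {"gripper": 100, "dx": 0, "dy": 0, "dz": 0, "spin": 0},
  {"gripper": 100, "dx": 0, "dy": 0, "dz": 0, "spin": 0},
  {"gripper": 100, "dx": 0, "dy": 0, "dz": 0, "spin": 0},
  {"gripper": 100, "dx": 0, "dy": 0, "dz": 0, "spin": 0},
  {"gripper": 100, "dx": 0, "dy": 0, "dz": 0, "spin": 0},
  {"gripper": 100, "dx": 0, "dy": 0, "dz": 0, "spin": 0},
])

```text
time: 52.85
ee_pos: [0.6604, -0.0872, 0.1101]
eef_rot: [0.584, 0.812, -0.0, 0.0]
ft_force: [0.2, -0.4, 0.3]
width: 0.0834
```

Emit:
arm_command([
  {"gripper": 100, "dx": 0, "dy": 0, "dz": -0.03, "spin": 0},
  {"gripper": 100, "dx": 0, "dy": 0, "dz": -0.05, "spin": 0},
  {"gripper": 100, "dx": 0, "dy": 0, "dz": -0.05, "spin": 0},
  {"gripper": 100, "dx": 0, "dy": 0, "dz": -0.05, "spin": 0},
  {"gripper": 100, "dx": 0.05, "dy": -0.02, "dz": 0, "spin": 0},
  {"gripper": 100, "dx": 0.05, "dy": -0.03, "dz": 0, "spin": 0},
  {"gripper": 100, "dx": 0.05, "dy": -0.03, "dz": 0, "spin": 0},
  {"gripper": 100, "dx": 0.03, "dy": -0.05, "dz": 0, "spin": 0},
])

```text
time: 53.85
ee_pos: [0.4783, 0.0446, 0.2899]
eef_rot: [0.582, 0.813, 0.0, -0.0]
ft_force: [-0.5, -0.0, 1.4]
width: 0.0868
```

Emit:
arm_command([
  {"gripper": 100, "dx": -0.05, "dy": -0.03, "dz": 0, "spin": 0},
  {"gripper": 100, "dx": -0.05, "dy": -0.03, "dz": 0, "spin": 0},
  {"gripper": 100, "dx": -0.05, "dy": -0.03, "dz": 0, "spin": 0},
  {"gripper": 100, "dx": -0.05, "dy": -0.03, "dz": 0, "spin": 0},
  {"gripper": 100, "dx": -0.05, "dy": -0.03, "dz": 0, "spin": 0},
  {"gripper": 100, "dx": 0, "dy": 0, "dz": 0, "spin": 0},
  {"gripper": 100, "dx": 0, "dy": 0, "dz": 0, "spin": 0},
  {"gripper": 100, "dx": 0, "dy": 0, "dz": 0, "spin": 0},
])

```text
time: 54.85
ee_pos: [0.4179, -0.2414, 0.2902]
eef_rot: [0.583, 0.813, 0.0, 0.0]
ft_force: [-0.5, -0.2, 0.5]
width: 0.0872
```

Run:
```python
from mv import *
s=read_state();print(s['time'],s['ee_pos'],s['width'],s['ft_force'])
im=cams.camera('top'); cv2.imwrite('pics/t26f.png',im[:,:,::-1]);crop(im,150,100,460,280,'pics/t26.png',2.5)
im=cams.camera('scene'); cv2.imwrite('pics/s26.png',im[:,:,::-1]); crop(im,250,170,500,380,'pics/s26c.png',3)
```

```text
54.85 [ 0.41790351 -0.24137572  0.29024201] 0.08723278151117858 [-0.5428343  -0.21091623  0.49069008]
```

View pics/t26.png

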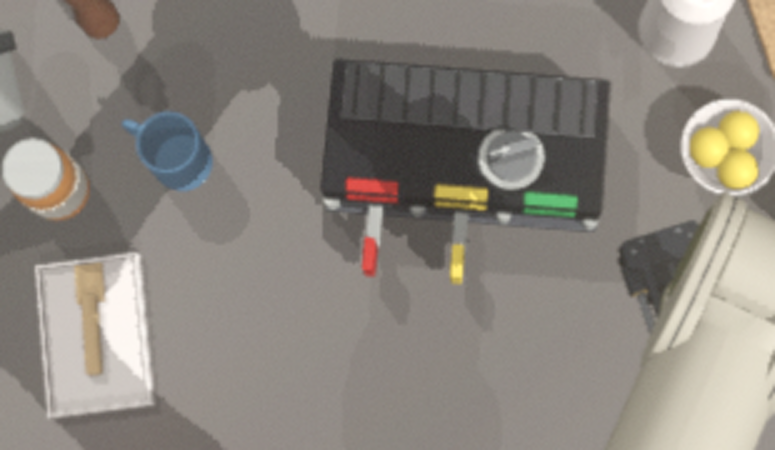

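View pics/s26c.png

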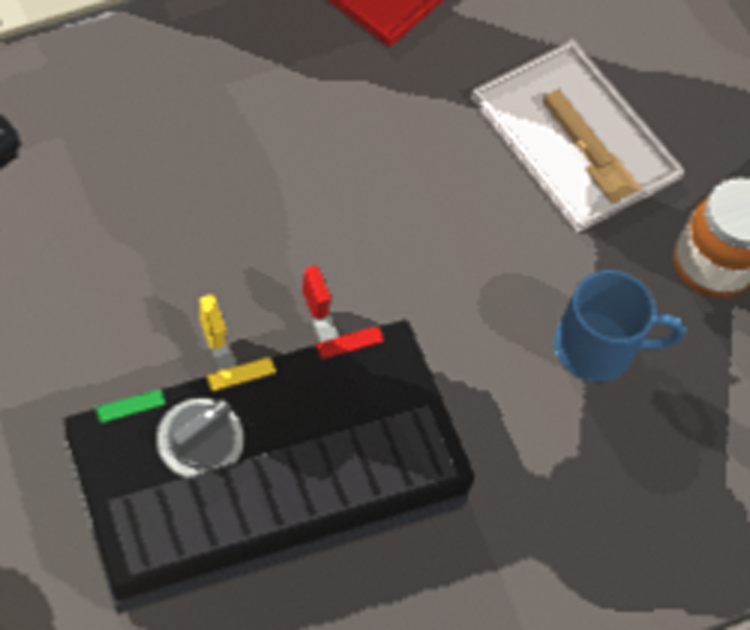

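```bash
python3 -c "
from bench import job; print(job.close_job())"
```

```text
the job is handed in; nothing more can be done
None
```

The grill is ready and I handed the job in at about 55 s, but I got no verdict back. Two pans (red, yellow) and one scraper were present; there was no green pan.

**What I did, in order:**
- **Pans:** I slid the red and yellow pans into their bays until they met the back stop (about 20 N and 17 N).
- **Scraper:** I laid it in the white tray between the two pans.
- **Knob:** I turned it 68° clockwise (about 1.19 rad) and let go.

**Last checks in the top and scene pictures:**
- **Pans:** both necks sit midway between their bay walls, equally deep and parallel to the grill.
- **Knob:** its bar stayed turned after release, so it held past the click. I judged this by eye and did not measure the angle again.
- **Mug, bowl, oil bottle and jar:** the mug, bowl and jar look unmoved in the last pictures I viewed. The oil bottle was outside those crops; it was in place in the pictures just before I turned the knob.
- **Arm:** it was clear of everything.

**What went wrong or disagreed:**
- **Yellow pan:** my first grasp missed because I lifted before the fingers had closed. The pan was then about 55 mm nearer the robot, dragged by me or knocked. The second try closed on its neck, so I measured again and gripped it properly.
- **Scraper:** it shifted about 17 mm inside the tray after I placed it. It was then about 20 mm off centre (30 mm allowed), flat, with its blade against the tray's front wall. I left it there.
- **Cameras:** the top and wrist cameras disagreed by 4 to 6 mm. I relied on where the grips closed and on contact forces instead.

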